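# Lay out the plate-counting place

## Robot

A 7-joint arm with a two-finger parallel gripper is mounted at the origin on the work surface. World frame = base frame: x ahead of the robot, y to its left, z up, the work surface at z = 0. Lengths are in m, angles in rad, forces in N, time in s.
With the tool pointing down it reaches from about 0.425 to 0.875 m from the base axis. Payload 4.7 kg.
Tool frame: the origin (TCP) lies at the very end of the fingers, on their centre line; the grasp point (between the pads) lies behind it (ctrl.tcp_to_grasp is the y of the grasp point in the tool frame, in m); y points along the fingers, x is the direction in which the jaws open and shut, and the axes are right-handed (so a half turn about y gives the same grasp; the last joint's range is limited). The gripper opens to 87 mm and grips with 3 to 60 N. Pads are 19 mm wide; open, the fingers measure 117 mm over their backs; the gripper's body (75 mm by 190 mm) begins 51 mm behind the grasp point.
Start: joints at [-1.299, 0.321, -0.07, 1.45, 0.023, 1.371, -0.057], TCP at [0.166, 0.629, 0.191] pointing down, gripper open.
Joint ranges: [-2.86, 2.86], [-0.3, 2.09], [-1.38, 1.24], [0.06, 2.45], [-1.56, 4.7], [0.09, 2.05], [-2.69, 2.69]. Speed limits (rad/s): [2.57, 2.57, 3.14, 3.14, 3.14, 3.14, 3.14].

## Interface

Orientations are given as a rotation vector (axis times angle).
In Python, from bench import ctrl, get_image, workorder gives the robot as it stands.
- The arm moves only by the tool drive_tool, never from a script. Its argument "increments" is text: rows parted by semicolons, each of 5 numbers parted by spaces: the shift along the tool's x, y, z in mm, then the turn about the tool's y in degrees, then the closure in counts, from 0 (fully open) to 255 (shut). In form: tx ty tz yaw fingers; .... A call has 1 to 20 rows; each row shifts and turns the commanded pose from where the row before left it, along the tool's axes as they then stand; what a row does not reach is not made up. A row lasts 1/8 s, in which the tool goes at most 62.5 mm and 10.7 degrees, less where a joint would pass 70% of its speed; a pose out of reach is approached as far as the arm can. A call is refused whole if a number of a shift passes 62.5 or a number of a turn 10.7, either way. A call with a gripper value outside its range is refused whole. The fingers move at their own pace and stop on an object; "squeeze" is the grip in N (left out, the last holds). Time passes only in rows, so rows that do not move let the fingers close. It gives the time, the measured TCP pose, the force and the opening at its end, in the units of the state.
- ctrl.get_state(): the state, without advancing time (a new reading comes with each control period).
- get_image(name): name is "side" or "top" or "wrist"; returns a dict with "img" (480x640x3 uint8, red, green, blue), "mtx" (3x3 intrinsics, pixels), "camera_from_world" (4x4, takes a point from world to camera coordinates). Camera axes: x right, y up, looking along -z (the intrinsics and any distortion apply to the point x, -y, -z); pixel columns grow to the right and rows downward; lengths in m; the calibration is good to about 2 mm. A picture is of the moment at which its call begins. There is no depth.
- workorder.close_job(): hands the job in, once; it reports no verdict.
The state is a dict: "time": time; "joint_positions": joint angles; "qd": joint speeds; "joint_torque": joint torques, N m; "position": TCP position; "tool_rot": TCP orientation; "ft_force": force on the tool from outside, world axes, zero at the start; "torque": the same for the moment, N m; "grip_width": opening from 0.0 (shut) to 1.0 (fully open).
Only numpy, scipy, OpenCV 4.12 (cv2) and the standard library are available. Lean on these libraries where they do the work, as an engineer would, in place of code of your own. Each camera call takes 0.05 s, during which the arm holds its last target.

## Task

Set out the place for counting plates: lay the flat white culture dish in the middle of the colony counter's round viewing plate; stand the small amber bottle on the cork coaster nearest the counter, the squat porcelain pot on the coaster farthest from it, and the steel beaker on the coaster between those two, each upright and centred on its coaster. Cover the beaker with the knobbed steel lid, flat and centred on its rim, and leave the conical glass flask standing where it is.

Things in the scene. Friction and masses are not known exactly. Their poses are not given: they have to be found in the camera images.
- dish_mid (a point): closed white plastic culture dish, a flat disc 60 mm across (57 mm in its lowest 6 mm) and 16 mm high; this point is its centre, 8 mm above its underside; z up. Loose, about 30 g, standing on the bench.
- bottle_mid (a point): small amber glass bottle with a black cap and a pale paper label, body 54 mm across and straight up to 56 mm, then a narrow neck and a cap 28 mm across, 85 mm high in all; this point is on its axis half-way up, 42.5 mm above its underside; z up. Loose, about 140 g, standing.
- beaker_mid (a point): straight stainless steel beaker, open at the top, no handle, 50 mm across and 65 mm high, wall 3 mm; this point is on its axis half-way up, 32.5 mm above its underside; z up. Loose, about 110 g, standing.
- pot_mid (a point): squat open white porcelain pot, 62 mm across (foot 48 mm across, widening to 62 mm at 12 mm up, straight above that) and 42 mm high, wall 4 mm; this point is on its axis half-way up, 21 mm above its underside; z up. Loose, about 130 g, standing.
- lid_knob (a point): flat steel lid, a disc 62 mm across and 5 mm thick, with a round black knob on a short stem: stem 14 mm across from 5 to 12 mm above the underside, knob 22 mm across from 12 to 30 mm. This point is the knob's centre, 21 mm above the lid's underside; z up. Loose, about 60 g, lying flat on the bench, underside down; the underside is plain, with no plug.
- flask_mid (a point): conical clear glass flask, foot 64 mm across, neck 22 mm across, 85 mm high; this point is on its axis half-way up. Loose, standing among the other things; it is to stay where it is.
- counter_plate (a point): centre of the top of the colony counter's round white viewing plate (100 mm across, within a dark ring 124 mm across), 65 mm above the bench. The counter is a fixed white box, 200 mm by 200 mm and 60 mm high with the plate on the middle of its top and a blue panel on the side facing the robot; it stands at the left or the right end of the row of coasters.
- coaster_a: a flat round cork coaster, 92 mm across and 6 mm thick, fixed to the bench; one of three alike that lie in a row from left to right. Its origin is the centre of its underside, so things stand on it 6 mm above that.
- coaster_b: a flat round cork coaster, 92 mm across and 6 mm thick, fixed to the bench; one of three alike that lie in a row from left to right. Its origin is the centre of its underside, so things stand on it 6 mm above that.
- coaster_c: a flat round cork coaster, 92 mm across and 6 mm thick, fixed to the bench; one of three alike that lie in a row from left to right. Its origin is the centre of its underside, so things stand on it 6 mm above that.
There are look-alikes about, which are no part of the job. Leave any blue or turquoise look-alike of the part that bears lid_knob alone.

How it is judged:
By the outcome, as a careful person would: the job done as asked, in the order asked, and still so for the second after the job is handed in, with the robot touching nothing.
It also fails if it takes over 128 s, if anything falls off the work surface, if the arm or the gripper's body presses on something with over 40 N, if the wrist force passes 120 N, or if a joint passes its speed limit or range.

## Working session

There is one attempt and no reset: what is moved stays moved. The work goes in short steps, Python scripts to look and compute and a tool call to move; the robot and the scene stay as the last step left them, time stands still between calls to the robot, and variables do not carry over. Pictures are saved under pics/ and viewed, and the job is handed in when it is done.

Besides the shell and the picture viewer there is one more tool, called after "Request:" as name(argument=value, ...) on one line, values as JSON. drive_tool: Moves the arm, as the interface text tells. Its arguments: {"type":"object","properties":{"increments":{"type":"string"},"squeeze":{"type":"number"}},"required":["increments"]}

```bash
mkdir -p pics; ls; python3 - <<'E'
from bench import ctrl,get_image,workorder
import cv2
print(ctrl.get_state(), ctrl.tcp_to_grasp)
for n in ("top","side","wrist"):
    d=get_image(n); cv2.imwrite(f"pics/{n}0.png",d["img"][:,:,::-1]); print(n,d["mtx"],d["camera_from_world"],[k for k in d])
E
```

```text
pics
{'time': 0.0, 'joint_positions': array([-1.29889495,  0.32180981, -0.07005323,  1.4516791 ,  0.0226164 ,
        1.37080563, -0.05694633]), 'qd': array([ 0.00146284, -0.00050724, -0.00095196, -0.00024764,  0.00176579,
       -0.00016766,  0.00150552]), 'joint_torque': array([-4.48854435e-04, -4.91285455e+01, -4.04097615e-01, -3.12529778e+01,
       -6.39441842e-02,  4.39861254e-02,  1.96945653e-04]), 'position': array([0.1656403 , 0.62790005, 0.18976785]), 'tool_rot': array([-1.3215062 , -1.01617516,  1.01857159]), 'ft_force': array([ 0.28726092, -0.34875239,  0.34547471]), 'torque': array([-0.0310105 ,  0.0533987 , -0.00451547]), 'grip_width': 1.0008785519798458} -0.0187
top [[475.74684873   0.         315.19023439]
 [  0.         475.74684873 239.29666373]
 [  0.           0.           1.        ]] [[-0.02764389 -0.99943959 -0.0188763   0.05222739]
 [ 0.98735183 -0.03024895  0.15563215 -0.45532502]
 [-0.15611592 -0.01433527  0.98763471 -1.03641354]
 [ 0.          0.          0.          1.        ]] ['img', 'mtx', 'camera_from_world']
side [[435.10561563   0.         324.30543151]
 [  0.         435.10561563 231.36264013]
 [  0.           0.           1.        ]] [[ 0.82153718 -0.57013049  0.0052803  -0.3515333 ]
 [ 0.31787838  0.46570006  0.8258794  -0.21180231]
 [-0.47331806 -0.67681215  0.56382207 -0.66110506]
 [ 0.          0.          0.          1.        ]] ['img', 'mtx', 'camera_from_world']
wrist [[350.09216948   0.         322.02328439]
 [  0.         350.09216948 232.16617646]
 [  0.           0.           1.        ]] [[ 2.55098135e-01  9.66915094e-01 -3.77844221e-04 -6.49422306e-01]
 [-9.27532829e-01  2.44597610e-01 -2.82586022e-01  3.41655261e-02]
 [-2.73144270e-01  7.24376302e-02  9.59241887e-01 -3.90988989e-01]
 [ 0.00000000e+00  0.00000000e+00  0.00000000e+00  1.00000000e+00]] ['img', 'mtx', 'camera_from_world']
```

View pics/top0.png

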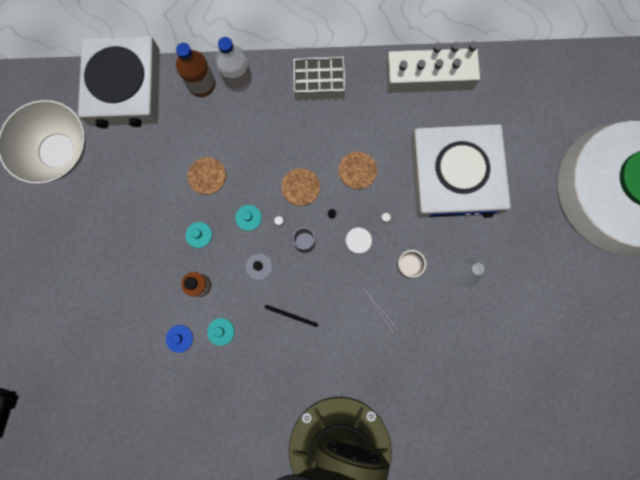

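View pics/side0.png

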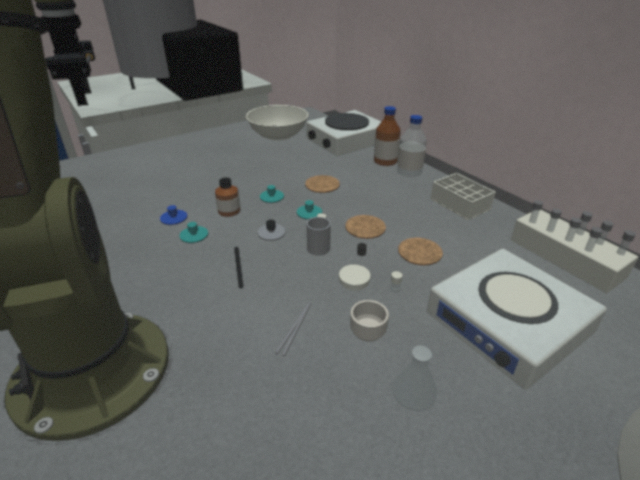

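View pics/wrist0.png

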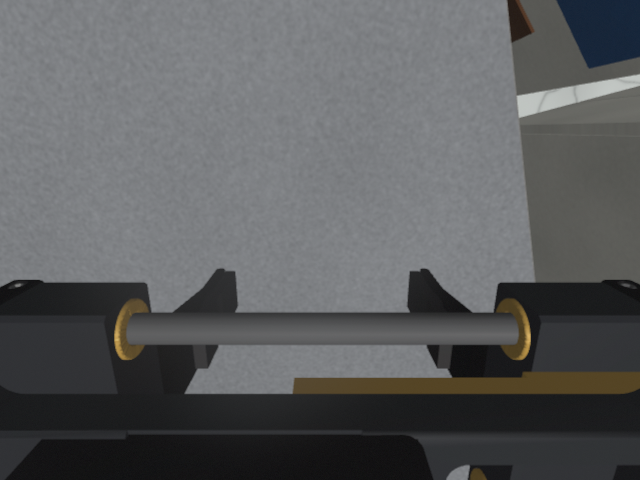

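```bash
cat > h.py <<'E'
import numpy as np, cv2
from bench import ctrl,get_image,workorder
def ray(d,px,z):
    K=d["mtx"];M=d["camera_from_world"];R=M[:3,:3];t=M[:3,3]
    v=np.linalg.solve(K,[px[0],px[1],1.]);v=np.array([v[0],-v[1],-v[2]])
    o=-R.T@t; w=R.T@v
    return o+w*(z-o[2])/w[2]
def proj(d,p):
    M=d["camera_from_world"];c=M[:3,:3]@np.asarray(p)+M[:3,3]
    q=d["mtx"]@np.array([c[0],-c[1],-c[2]]);return q[:2]/q[2]
E
python3 - <<'E'
from h import *
d=get_image("top"); im=d["img"]
cv2.imwrite("pics/topz.png",cv2.resize(im[120:360,160:500],None,fx=2.35,fy=2.35,interpolation=cv2.INTER_CUBIC)[:,:,::-1])
d=get_image("side"); im=d["img"]
cv2.imwrite("pics/sidez.png",cv2.resize(im[160:420,150:620],None,fx=1.7,fy=1.7,interpolation=cv2.INTER_CUBIC)[:,:,::-1])
E
```

```text
(no output)
```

View pics/topz.png

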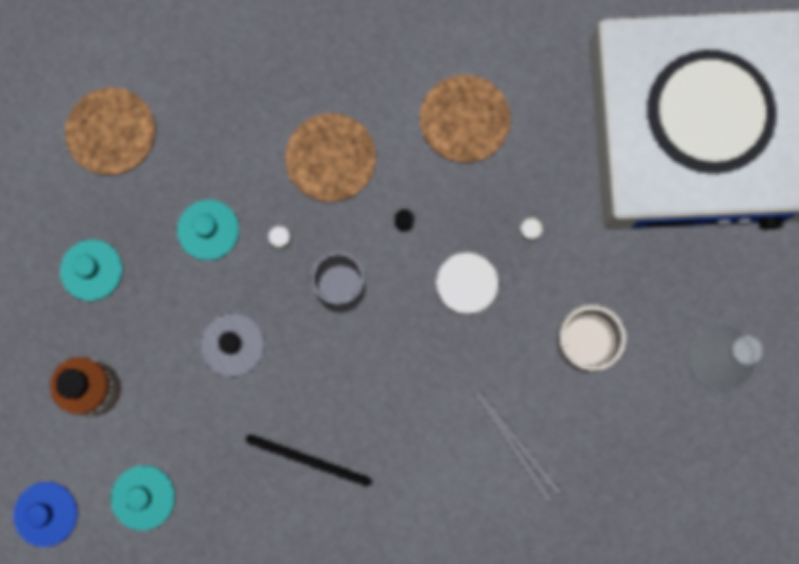

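View pics/sidez.png

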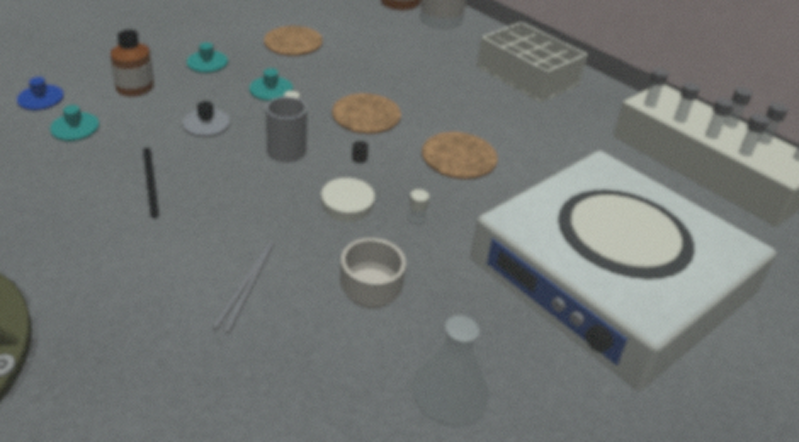

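The top view shows the counter at (462,165), coasters at (358,170), (300,187) and (207,175), the dish at (358,240), and the beaker at (305,240). The pot is at (412,263), the flask at (477,269), the steel lid at (259,266) and the small bottle at (195,284). The coloured lids are look-alikes.

```bash
cat >> h.py <<'E'
def blob(mask,box):
    x0,y0,x1,y1=box; m=np.zeros(mask.shape,np.uint8); m[y0:y1,x0:x1]=mask[y0:y1,x0:x1]
    cs,_=cv2.findContours(m.astype(np.uint8)*255,cv2.RETR_EXTERNAL,cv2.CHAIN_APPROX_NONE)
    c=max(cs,key=cv2.contourArea); return c
def ellp(d,mask,box,z):
    """fit circle on the plane z from contour points"""
    c=blob(mask,box)[:,0,:]; h=cv2.convexHull(c)
    (cx,cy),ax,_=cv2.fitEllipse(c.astype(np.float32))
    P=np.array([ray(d,p,z)[:2] for p in c.astype(float)])
    A=np.c_[2*P,np.ones(len(P))]; s=np.linalg.lstsq(A,(P**2).sum(1),rcond=None)[0]
    r=np.sqrt(s[2]+s[0]**2+s[1]**2)
    return (round(cx,1),round(cy,1)),ray(d,(cx,cy),z)[:2].round(4),s[:2].round(4),round(2*r*1e3,1)
E
python3 - <<'E'
from h import *
d=get_image("top"); im=d["img"].astype(int); R,G,B=im[...,0],im[...,1],im[...,2]
hsv=cv2.cvtColor(d["img"],cv2.COLOR_RGB2HSV).astype(int);H,S,V=[hsv[...,i] for i in range(3)]
M=d["camera_from_world"];print("cam",-M[:3,:3].T@M[:3,3])
for n,p in dict(bg=(330,270),lid=(252,275),beak=(305,232),beakin=(305,243),rimpot=(399,262),plate=(462,165),dish=(358,240),cork=(300,187),amber=(205,278)).items(): print(n,im[p[1],p[0]],hsv[p[1],p[0]])
cork=(S>90)&(H<20)&(V>110)
for b in [(180,150,232,202),(276,160,326,212),(334,145,384,195)]: print("coaster",ellp(d,cork,b,.006))
dark=V<80
print("ring",ellp(d,dark,(430,136,495,200),.065))
wh=(V>185)&(S<40)
print("plate",ellp(d,wh,(443,148,483,185),.065))
print("dish",ellp(d,wh,(340,220,378,260),.016))
wp=(V>150)
print("pot",ellp(d,wp,(394,245,432,282),.042))
print("knob",ellp(d,dark,(248,256,270,278),.03))
ld=(abs(B-R)>12)&(B>115)
print("lid",ellp(d,ld|((V<80)),(242,248,276,284),.005))
print("cap",ellp(d,dark,(180,272,204,294),.085))
print("amber",ellp(d,((S>110)&(H<20))|dark,(175,265,215,302),.056))
E
```

```text
cam [0.28920911 0.02356775 1.09544706]
bg [107 109 115] [113  18 115]
lid [132 134 147] [116  26 147]
beak [72 72 78] [120  20  78]
beakin [131 133 146] [116  26 146]
rimpot [200 196 192] [ 15  10 200]
plate [217 217 210] [ 30   8 217]
dish [219 219 221] [120   2 221]
cork [150 110  77] [ 14 124 150]
amber [72 59 53] [ 9 67 72]
coaster ((206.4, 175.5), array([0.623 , 0.2938]), array([0.6232, 0.2939]), np.float64(87.3))
coaster ((300.2, 186.6), array([0.5884, 0.0712]), array([0.5887, 0.0712]), np.float64(87.3))
coaster ((357.4, 170.0), array([ 0.6244, -0.0652]), array([ 0.6246, -0.0651]), np.float64(87.4))
ring ((462.3, 167.0), array([ 0.6055, -0.2944]), array([ 0.606 , -0.2944]), np.float64(116.4))
plate ((462.6, 166.2), array([ 0.6072, -0.2953]), array([ 0.6075, -0.2953]), np.float64(91.2))
dish ((358.4, 240.0), array([ 0.4552, -0.0597]), array([ 0.4553, -0.0596]), np.float64(56.1))
pot ((412.0, 263.2), array([ 0.3956, -0.1741]), array([ 0.3957, -0.1741]), np.float64(60.1))
knob ((257.4, 265.5), array([0.402 , 0.1709]), array([0.402 , 0.1708]), np.float64(19.8))
lid ((258.4, 266.3), array([0.4026, 0.1721]), array([0.4027, 0.1721]), np.float64(57.1))
cap ((190.3, 283.0), array([0.363 , 0.3068]), array([0.363 , 0.3068]), np.float64(27.6))
amber ((195.9, 284.1), array([0.3622, 0.3027]), array([0.3622, 0.3025]), np.float64(57.4))
```

```bash
cat >> h.py <<'E'
def st():
    s=ctrl.get_state(); R=cv2.Rodrigues(np.array(s["tool_rot"]))[0]; return s,R
def plan(x,y,z,yaw=0):
    """tool-frame shift in mm to reach TCP x,y,z with present orientation; yaw=jaw axis angle in deg"""
    s,R=st(); dp=R.T@(np.array([x,y,z])-s["position"])*1e3
    print("t",round(s["time"],2),"pos",(s["position"]*1e3).round(1),"jaw deg",np.degrees(np.arctan2(R[1,0],R[0,0])).round(1),"y ax",R[:,1].round(3),"shift mm",dp.round(1),"F",np.round(s["ft_force"],1),"w",round(s["grip_width"]*87,1),"q",np.round(s["joint_positions"],2))
E
python3 - <<'E'
from h import *
s,R=st(); print(R.round(3)); plan(.4552,-.0597,.15)
d=get_image("side"); im=d["img"]
hsv=cv2.cvtColor(im,cv2.COLOR_RGB2HSV).astype(int);H,S,V=[hsv[...,i] for i in range(3)]
T=dict(dish=(.4552,-.0597,.016),pot=(.3956,-.1741,.042),knob=(.402,.1709,.030),cap=(.363,.3068,.085),plate=(.6068,-.295,.065),c1=(.6244,-.0652,.006),c2=(.5884,.0712,.006),c3=(.623,.2938,.006))
for k,v in T.items(): print(k,proj(d,v).round(1))
cork=(S>70)&(H<20)&(V>80)
for b,z in [((300,170,345,196),.006),((340,210,390,242),.006),((395,232,446,268),.006)]: print(ellp(d,cork,b,z))
wh=(V>165)&(S<60)
print("dish",ellp(d,wh,(330,255,380,292),.016)); print("plate",ellp(d,wh,(484,272,552,322),.065))
print("knob",ellp(d,V<70,(260,214,282,232),.025)); print("cap",ellp(d,V<60,(215,176,236,190),.078))
for p in [(305,236.0),(304.9,238.3)]: print("beaker",ray(get_image("top"),p,.065), proj(d,ray(get_image("top"),p,.065)))
E
```

```text
[[ 0.255 -0.    -0.967]
 [ 0.967 -0.001  0.255]
 [-0.001 -1.    -0.   ]]
t 0.3 pos [165.7 628.3 190.5] jaw deg 75.2 y ax [-0.    -0.001 -1.   ] shift mm [-591.5   40.9 -455.3] F [-0.7 -0.7 -0.2] w 86.9 q [-1.3   0.32 -0.07  1.45  0.02  1.37 -0.06]
dish [354.1 274.3]
pot [369.2 312.9]
knob [270. 222.]
cap [224.5 180.2]
plate [517.1 294.1]
c1 [419.4 249.9]
c2 [364.7 225.5]
c3 [321.6 183. ]
((322.0, 183.5), array([0.6224, 0.2909]), array([0.6232, 0.292 ]), np.float64(86.7))
((365.1, 226.2), array([0.5874, 0.0683]), array([0.5884, 0.0696]), np.float64(88.1))
((419.9, 250.9), array([ 0.6228, -0.0682]), array([ 0.6239, -0.0667]), np.float64(88.8))
dish ((354.2, 274.2), array([ 0.4556, -0.0597]), array([ 0.4561, -0.059 ]), np.float64(55.5))
plate ((518.1, 295.2), array([ 0.6058, -0.2976]), array([ 0.6072, -0.2954]), np.float64(95.7))
knob ((270.5, 224.9), array([0.4006, 0.1671]), array([0.4005, 0.1674]), np.float64(30.7))
cap ((225.0, 182.6), array([0.364 , 0.3081]), array([0.3646, 0.3083]), np.float64(37.8))
beaker [0.46010514 0.0606969  0.065     ] [320.46241349 223.28235815]
beaker [0.45499763 0.06104078 0.065     ] [318.28405832 223.98496889]
```

Request:
drive_tool(increments="0 0 0 10.7 0;0 0 0 10.7 0;0 0 0 10.7 0;0 0 0 10.7 0;0 0 0 10.7 0;0 0 0 10.7 0;0 0 0 10.7 0;0 0 0 0.3 0;50 0 -30 0 0;50 0 -60 0 0;50 0 -60 0 0;50 0 -60 0 0;50 0 -60 0 0;30 0 -60 0 0;0 0 -60 0 0;0 0 -60 0 0;0 0 -60 0 0;0 0 -60 0 0;0 0 0 0 0;0 0 0 0 0")

```text
time: 3.05
position: [0.4041, 0.1113, 0.1912]
tool_rot: [-1.569, -0.003, 0.001]
ft_force: [-0.1, 0.7, -0.2]
grip_width: 0.998
```

```bash
python3 - <<'E'
from h import *
plan(.4555,-.0597,.06)
E
```

```text
t 3.05 pos [404.1 111.3 191.2] jaw deg 0.1 y ax [ 0.001  0.001 -1.   ] shift mm [  50.9  131.1 -171.3] F [-0.1  0.7 -0.2] w 86.8 q [-0.89 -0.23  0.48  1.99  0.11  1.35 -0.43]
```

Request:
drive_tool(increments="30 0 -40 0 0;21 0 -50 0 0;0 0 -50 0 0;0 40 -31 0 0;0 45 0 0 0;0 45 0 0 0;0 0 0 0 0;0 0 0 0 0")

```text
time: 4.05
position: [0.4565, -0.0596, 0.0622]
tool_rot: [-1.571, -0.003, 0.001]
ft_force: [-0.8, 0.4, 0.6]
grip_width: 1.003
```

```bash
python3 - <<'E'
from h import *
plan(.4555,-.0597,.005)
d=get_image("wrist"); cv2.imwrite("pics/w1.png",d["img"][:,:,::-1])
print(proj(d,(.4555,-.0597,.016)))
E
```

```text
t 4.05 pos [456.5 -59.6  62.2] jaw deg 0.2 y ax [ 0.002 -0.001 -1.   ] shift mm [-1.1 57.2 -0.1] F [-0.8  0.4  0.6] w 87.2 q [-0.74  0.01  0.83  2.09 -0.01  1.05  0.09]
[320.61060058 241.39194189]
```

View pics/w1.png

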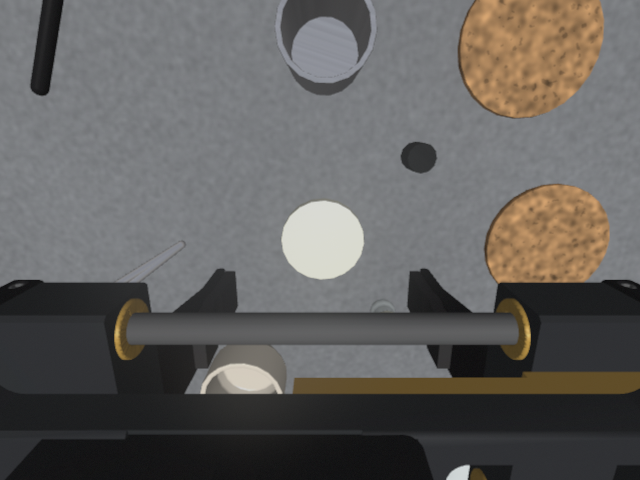

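The dish is at (322,240) in the wrist view, within 2 px of the prediction. The coasters and the beaker are visible too, so I'll use this view to cross-check them.

```bash
python3 - <<'E'
from h import *
d=get_image("wrist"); im=d["img"]
hsv=cv2.cvtColor(im,cv2.COLOR_RGB2HSV).astype(int);H,S,V=[hsv[...,i] for i in range(3)]
wh=(V>190)&(S<40)
print("dish",ellp(d,wh,(270,190,375,282),.016))
cork=(S>60)&(H<22)&(V>90)
print(ellp(d,cork,(450,0,620,130),.006)); 
# beaker rim by hand: left 276, right 375 ; 
for p in [(276,30),(375,25)]: print(ray(d,p,.065))
print(ray(d,(325.5,28),.065))
E
```

```text
dish ((321.5, 239.4), array([ 0.4567, -0.0584]), array([ 0.4567, -0.0593]), np.float64(58.1))
((527.6, 51.8), array([0.5907, 0.0667]), array([0.5907, 0.0659]), np.float64(84.1))
[0.43409278 0.06445076 0.065     ]
[0.48246052 0.06678016 0.065     ]
[0.4583096  0.06539953 0.065     ]
```

Request:
drive_tool(increments="0 25 0 0 0;-1 25 0 0 0;0 7 0 0 0;0 0 0 0 0;0 0 0 0 150;0 0 0 0 150;0 0 0 0 150;0 0 0 0 150;0 0 0 0 150", squeeze=15)

```text
time: 5.28
position: [0.4541, -0.0602, 0.0039]
tool_rot: [-1.571, -0.001, 0.0]
ft_force: [0.2, -0.3, -0.4]
grip_width: 0.519
```

```bash
python3 - <<'E'
from h import *
plan(.4555,-.0597,.005)
d=get_image("wrist"); cv2.imwrite("pics/w2.png",d["img"][:,:,::-1])
d=get_image("side"); cv2.imwrite("pics/s2.png",cv2.resize(d["img"][160:360,200:500],None,fx=2.4,fy=2.4)[:,:,::-1])
E
```

```text
t 5.28 pos [454.1 -60.2   3.9] jaw deg 0.0 y ax [ 0.  0. -1.] shift mm [ 1.4 -1.1  0.5] F [ 0.2 -0.3 -0.4] w 45.2 q [-0.72  0.12  0.84  2.14 -0.12  0.92  0.19]
```

View pics/w2.png

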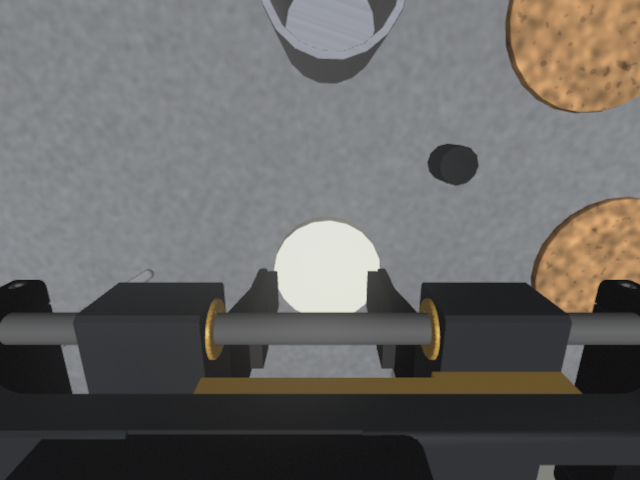

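View pics/s2.png

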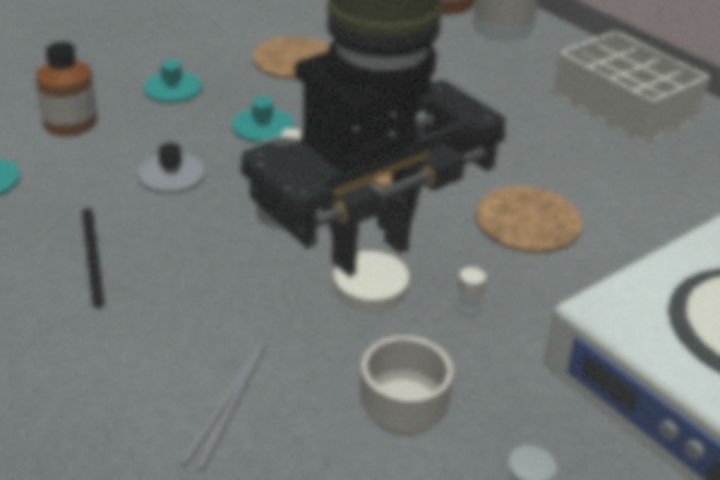

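```bash
python3 - <<'E'
from h import *
d=get_image("wrist"); s,R=st()
M=d["camera_from_world"];print("cam",-M[:3,:3].T@M[:3,3])
for z in (.0,.016):
  for dx in (-.0435,-.03,-.0226,.0226,.03): print(z,dx,proj(d,s["position"]+np.array([dx,0,z-s["position"][2]])).round(0))
V=d["img"].min(2); m=V>185
c=blob(m,(268,215,392,318))
x,y,w,h=cv2.boundingRect(c);print(x,y,w,h, ray(d,(x+w/2,266),.016), ray(d,(x,266),.016),ray(d,(x+w,266),.016), ray(d,(328,y),.016))
print(d["img"][268,255:290].tolist()[::4]); print(s["grip_width"],s["time"])
E
```

```text
cam [0.45381208 0.01704043 0.19844173]
0.0 -0.0435 [250. 263.]
0.0 -0.03 [273. 263.]
0.0 -0.0226 [285. 263.]
0.0 0.0226 [359. 263.]
0.0 0.03 [372. 263.]
0.016 -0.0435 [245. 273.]
0.016 -0.03 [269. 273.]
0.016 -0.0226 [282. 273.]
0.016 0.0226 [362. 273.]
0.016 0.03 [376. 273.]
274 221 106 91 [ 0.45675843 -0.05605433  0.016     ] [ 0.4271455  -0.05605541  0.016     ] [ 0.48637874 -0.05605325  0.016     ] [ 0.45718381 -0.03009586  0.016     ]
[[137, 140, 142], [134, 136, 139], [129, 132, 134], [106, 109, 110], [107, 109, 110], [226, 227, 218], [226, 228, 219], [227, 228, 219], [227, 228, 219]]
0.4379177914953675 5.425
```

```bash
python3 - <<'E'
from h import *
d=get_image("side"); s,R=st(); print(s["grip_width"],s["ft_force"].round(1))
for x in (-.03,-.0226,.0226,.03):
  for z in (.004,.016,.025): print(x,z,((proj(d,(s["position"][0]+x,s["position"][1],z))-[270,200])*7).round(0))
cv2.imwrite("pics/s3.png",cv2.resize(d["img"][200:285,270:384],None,fx=7,fy=7,interpolation=cv2.INTER_CUBIC)[:,:,::-1])
E
```

```text
0.4280213064849642 [-0.8  0.8 -0.1]
-0.03 0.004 [496. 598.]
-0.03 0.016 [498. 564.]
-0.03 0.025 [498. 538.]
-0.0226 0.004 [518. 588.]
-0.0226 0.016 [520. 554.]
-0.0226 0.025 [521. 528.]
0.0226 0.004 [649. 527.]
0.0226 0.016 [651. 493.]
0.0226 0.025 [653. 467.]
0.03 0.004 [670. 517.]
0.03 0.016 [672. 483.]
0.03 0.025 [674. 458.]
```

View pics/s3.png

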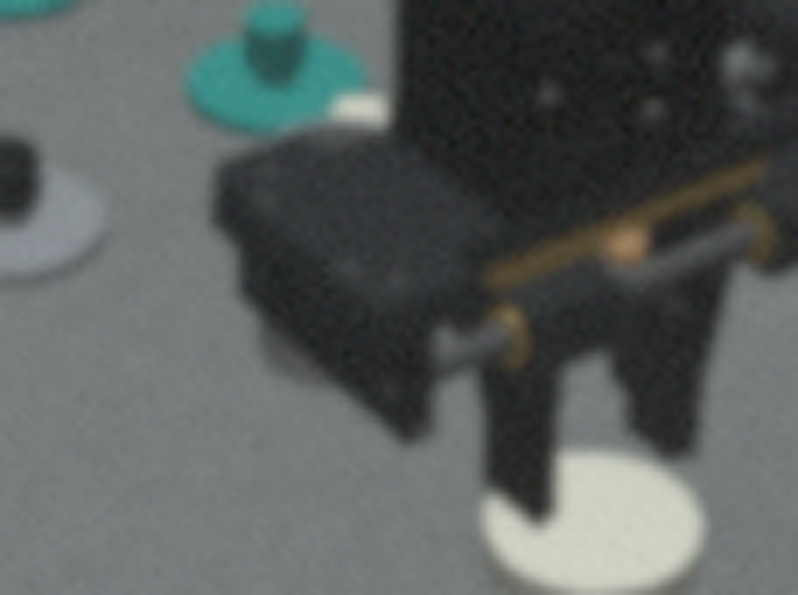

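```bash
python3 - <<'E'
from h import *
d=get_image("side"); s,R=st(); p=s["position"]; w=s["grip_width"]*.087; print(w,p)
o=-d["camera_from_world"][:3,:3].T@d["camera_from_world"][:3,3]
# ray through side pixel, intersect plane y = p_y-0.0095 and +0.0095
def ry(d,px,y):
    a=ray(d,px,0);b=ray(d,px,.1);t=(y-a[1])/(b[1]-a[1]);return a+t*(b-a)
for px,y in [((540,525),-.0095),((488,490),.0095),((552,510),-.0095),((690,455),-.0095),((635,428),.0095)]:
    q=(270+(px[0]+.5)/7-.5,200+(px[1]+.5)/7-.5); print(px,((ry(d,q,p[1]+y)-p)*1e3).round(1))
d=get_image("wrist"); cv2.imwrite("pics/w3.png",cv2.resize(d["img"][200:400,190:460],None,fx=2.9,fy=2.9,interpolation=cv2.INTER_CUBIC)[:,:,::-1])
E
```

```text
0.036633678963597156 [ 0.45408815 -0.06029843  0.00383681]
(540, 525) [-24.9  -9.5  30.9]
(488, 490) [-27.8   9.5  31.2]
(552, 510) [-21.1  -9.5  34.2]
(690, 455) [25.9 -9.5 31.4]
(635, 428) [22.2  9.5 29.9]
```

View pics/w3.png

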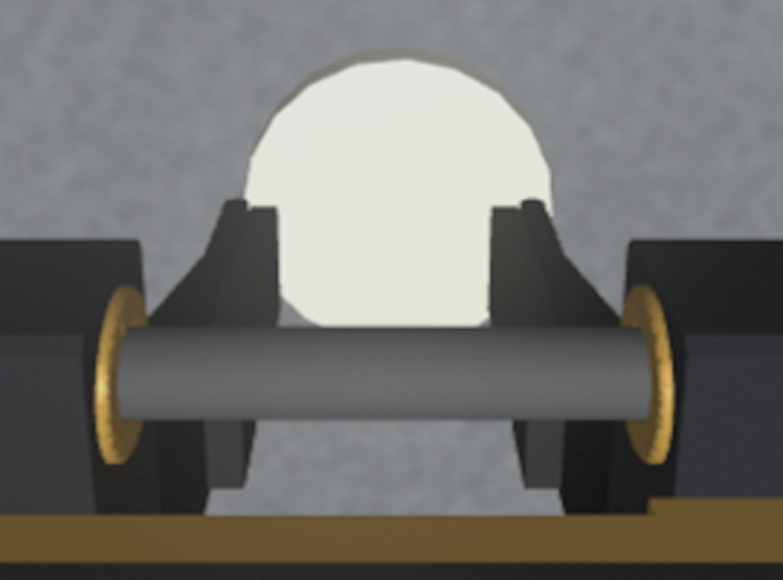

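The reported TCP does not match the pictures. The fingertips are at w3 (278,208) and (490,208), and the side view puts them about 31 mm above the reported TCP. The jaws closed above the dish without touching it. I'll open them, go lower in checked steps and re-measure.

Request:
drive_tool(increments="0 0 0 0 0;0 0 0 0 0;0 0 0 0 0;0 0 0 0 0;0 0 0 0 0;0 0 0 0 0;0 10 0 0 0;0 8 0 0 0;0 0 0 0 0")

```text
time: 6.7
position: [0.4531, -0.0604, -0.0151]
tool_rot: [-1.572, 0.001, 0.002]
ft_force: [0.1, 0.1, 0.6]
grip_width: 1.0
```

```bash
python3 - <<'E'
from h import *
plan(.4567,-.0597,-.025)
d=get_image("side"); s,R=st(); print(s["ft_force"].round(1))
cv2.imwrite("pics/s4.png",cv2.resize(d["img"][200:285,270:384],None,fx=7,fy=7,interpolation=cv2.INTER_CUBIC)[:,:,::-1])
d=get_image("wrist"); cv2.imwrite("pics/w4.png",d["img"][:,:,::-1])
E
```

```text
t 6.7 pos [453.1 -60.4 -15.1] jaw deg 0.0 y ax [-0.002 -0.001 -1.   ] shift mm [3.6 9.8 0.8] F [0.1 0.1 0.6] w 87.0 q [-0.7   0.17  0.83  2.15 -0.16  0.88  0.22]
[ 1.  -0.6 -0.3]
```

View pics/s4.png

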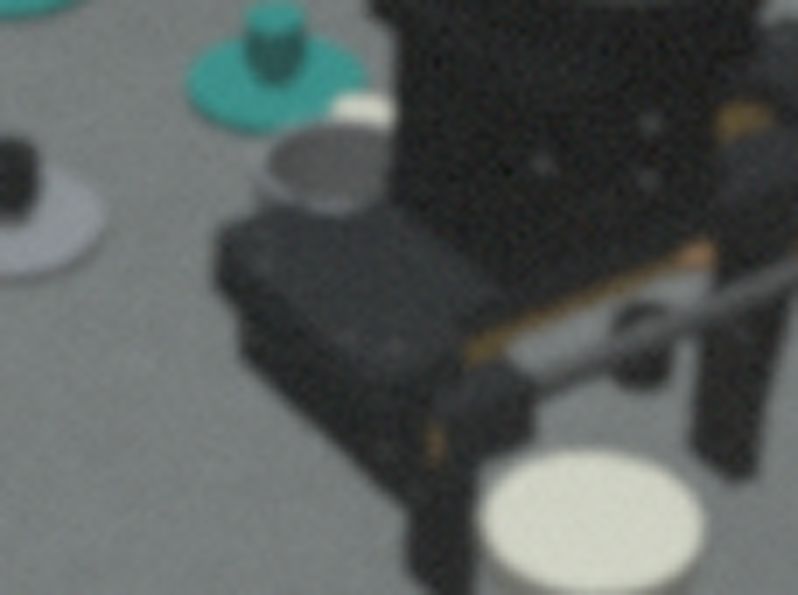

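View pics/w4.png

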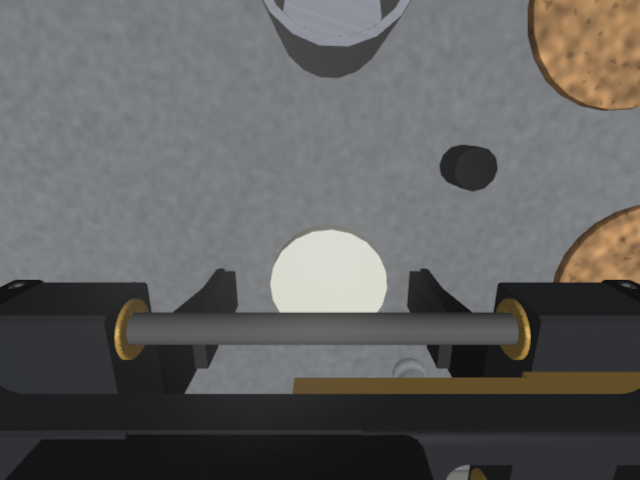

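Request:
drive_tool(increments="3 5 1 0 0;1 4 0 0 0;0 0 0 0 0")

```text
time: 7.18
position: [0.4579, -0.0593, -0.0235]
tool_rot: [-1.571, 0.0, 0.001]
ft_force: [-0.3, -0.8, 1.1]
grip_width: 0.999
```

```bash
python3 - <<'E'
from h import *
plan(.4567,-.0597,-.027)
d=get_image("side"); 
cv2.imwrite("pics/s5.png",cv2.resize(d["img"][220:300,310:410],None,fx=7,fy=7,interpolation=cv2.INTER_CUBIC)[:,:,::-1])
E
```

```text
t 7.17 pos [457.9 -59.3 -23.5] jaw deg 0.0 y ax [-0.001 -0.    -1.   ] shift mm [-1.2  3.5 -0.4] F [-0.3 -0.8  1.1] w 86.9 q [-0.69  0.2   0.82  2.15 -0.19  0.87  0.24]
```

View pics/s5.png

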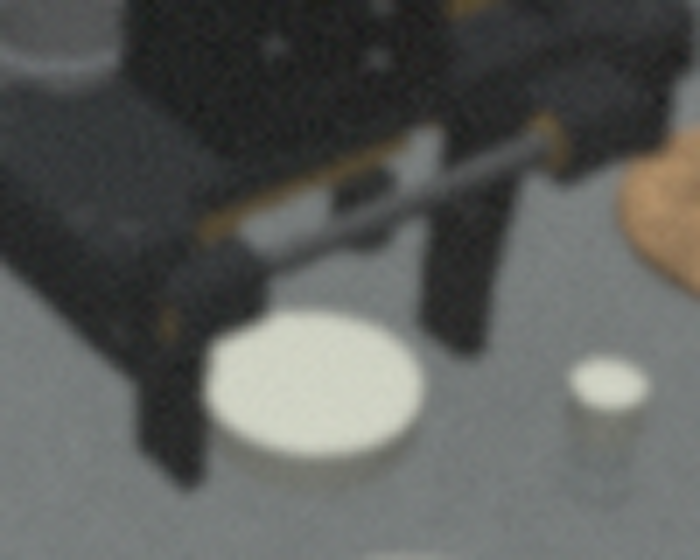

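```bash
python3 - <<'E'
from h import *
d=get_image("side"); s,R=st(); p=s["position"]
def ry(d,px,y):
    a=ray(d,px,0);b=ray(d,px,.1);t=(y-a[1])/(b[1]-a[1]);return a+t*(b-a)
for px,y in [((190,490),-.0095),((138,450),.0095),((475,355),-.0095),((425,322),.0095)]:
    q=(310+(px[0]+.5)/7-.5,220+(px[1]+.5)/7-.5); print(px,((ry(d,q,p[1]+y)-p)*1e3).round(1), (ry(d,q,p[1]+y)*1e3).round(1))
E
```

```text
(190, 490) [-50.1  -9.5  31.4] [407.9 -68.9   8.2]
(138, 450) [-53.5   9.5  33.3] [404.6 -49.9  10.1]
(475, 355) [48.2 -9.5 31.7] [506.3 -68.9   8.4]
(425, 322) [45.9  9.5 31.8] [504.  -49.9   8.6]
```

Request:
drive_tool(increments="-1 3 0 0 0;0 0 0 0 150;0 0 0 0 150;0 0 0 0 150;0 0 0 0 150;0 0 0 0 150;0 0 0 0 150", squeeze=15)

```text
time: 8.15
position: [0.4572, -0.0592, -0.0261]
tool_rot: [-1.571, -0.001, 0.0]
ft_force: [0.1, 0.7, 0.4]
grip_width: 0.678
```

Request:
drive_tool(increments="0 -30 0 0 150;0 -45 0 0 150;0 -45 0 0 150;40 0 -40 0 150;40 0 -55 0 150;40 0 -55 0 150;30 0 -50 0 150;0 0 -36 0 150;0 0 0 0 150;0 0 0 0 150;0 0 0 0 150")

```text
time: 9.52
position: [0.6013, -0.2842, 0.0937]
tool_rot: [-1.569, -0.002, 0.002]
ft_force: [-0.7, 0.0, 0.0]
grip_width: 0.682
```

```bash
python3 - <<'E'
from h import *
plan(.607,-.295,.040)
d=get_image("wrist"); cv2.imwrite("pics/w6.png",d["img"][:,:,::-1])
d=get_image("side"); cv2.imwrite("pics/s6.png",d["img"][:,:,::-1])
E
```

```text
t 9.53 pos [ 601.3 -284.2   93.7] jaw deg 0.2 y ax [ 0.     0.001 -1.   ] shift mm [  5.7  53.7 -10.9] F [-0.7  0.   0. ] w 59.3 q [-0.25  0.55  0.91  1.56 -0.45  1.26  0.72]
```

View pics/w6.png

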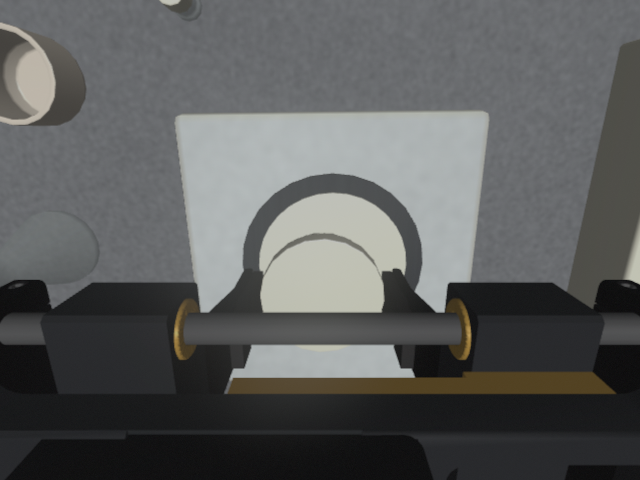

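View pics/s6.png

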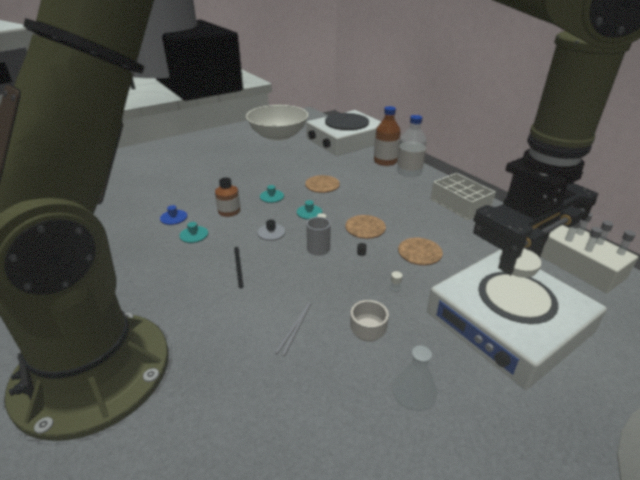

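```bash
python3 - <<'E'
from h import *
d=get_image("wrist"); im=d["img"]
m=(im.max(2)<110)&(im.max(2)>50)
c=blob(m,(230,165,440,262))[:,0,:].astype(float)
# outer ring points: for each row leftmost/rightmost
P=[]
for r in range(185,255,3):
    xs=c[np.abs(c[:,1]-r)<1][:,0]
    if len(xs): P+= [ray(d,(xs.min(),r),.065)[:2],ray(d,(xs.max(),r),.065)[:2]]
P=np.array(P);A=np.c_[2*P,np.ones(len(P))]; s=np.linalg.lstsq(A,(P**2).sum(1),rcond=None)[0]
print(s[:2],2*np.sqrt(s[2]+s[0]**2+s[1]**2))
plan(.607,-.295,.045)
E
```

```text
[ 0.60810136 -0.29390706] 0.12059013273876341
t 9.68 pos [ 601.2 -284.8   94. ] jaw deg 0.1 y ax [ 0.001  0.001 -1.   ] shift mm [  5.7  49.  -10.3] F [ 1.   0.2 -1. ] w 59.2 q [-0.25  0.55  0.91  1.56 -0.45  1.26  0.73]
```

Ring centre (0.608, -0.294) agrees with the top view within 1.5 mm, so I'll go down there.

Request:
drive_tool(increments="3 0 -5 0 150;3 10 -5 0 150;0 25 0 0 150;0 10 0 0 150;0 3 0 0 150;0 3 0 0 150;0 2 0 0 150;0 0 0 0 150")

```text
time: 10.68
position: [0.607, -0.2963, 0.0412]
tool_rot: [-1.571, -0.001, 0.0]
ft_force: [-0.3, -0.6, 0.0]
grip_width: 0.678
```

```bash
python3 - <<'E'
from h import *
plan(.6075,-.2945,.039)
E
```

```text
t 10.68 pos [ 607.  -296.3   41.2] jaw deg 0.0 y ax [ 0.001 -0.    -1.   ] shift mm [0.5 2.2 1.8] F [-0.3 -0.6  0. ] w 59.0 q [-0.21  0.62  0.87  1.57 -0.5   1.18  0.76]
```

Request:
drive_tool(increments="0 1 1 0 150;0 1 1 0 150;0 0 0 0 150;0 0 0 0 60;0 0 0 0 30;0 0 0 0 0;0 0 0 0 0;0 -30 0 0 0;0 -50 0 0 0;0 -50 0 0 0;0 0 0 0 0")

```text
time: 12.05
position: [0.6089, -0.2963, 0.1738]
tool_rot: [-1.574, -0.006, -0.006]
ft_force: [-0.5, -0.4, 0.6]
grip_width: 0.999
```

```bash
python3 - <<'E'
from h import *
plan(.363,.304,.17)
d=get_image("wrist"); cv2.imwrite("pics/w7.png",d["img"][:,:,::-1])
m=(d["img"].min(2)>200); 
E
```

```text
t 12.05 pos [ 608.9 -296.3  173.8] jaw deg 0.0 y ax [ 0.008 -0.003 -1.   ] shift mm [-245.7    0.   600.4] F [-0.5 -0.4  0.6] w 86.9 q [-0.24  0.51  0.94  1.44 -0.41  1.39  0.7 ]
```

View pics/w7.png

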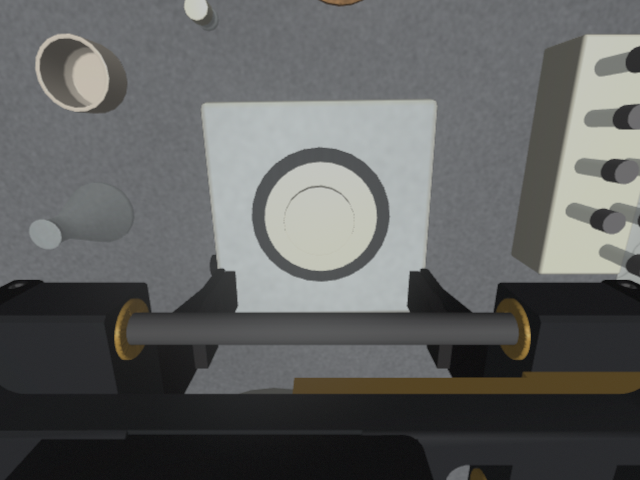

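Request:
drive_tool(increments="0 0 40 0 0;-15 0 55 0 0;-22 0 55 0 0;-22 0 55 0 0;-22 0 55 0 0;-22 0 55 0 0;-22 0 55 0 0;-22 0 55 0 0;-22 0 55 0 0;-22 0 55 0 0;-22 0 50 0 0;-22 0 10 0 0;-10 0 0 0 0;0 0 0 0 0;0 0 0 0 0")

```text
time: 13.98
position: [0.3624, 0.2995, 0.1688]
tool_rot: [-1.571, 0.001, -0.002]
ft_force: [-0.2, -0.1, 0.1]
grip_width: 0.999
```

```bash
python3 - <<'E'
from h import *
plan(.3635,.3065,.085)
d=get_image("wrist"); cv2.imwrite("pics/w8.png",d["img"][:,:,::-1]); print(proj(d,(.3635,.3065,.085)))
E
```

```text
t 13.97 pos [362.4 299.5 168.8] jaw deg -0.1 y ax [ 0.  0. -1.] shift mm [ 1.  83.8  7. ] F [-0.2 -0.1  0.1] w 86.9 q [-1.34 -0.08  0.57  1.93  0.05  1.28 -0.79]
[323.34763211 219.07770372]
```

View pics/w8.png

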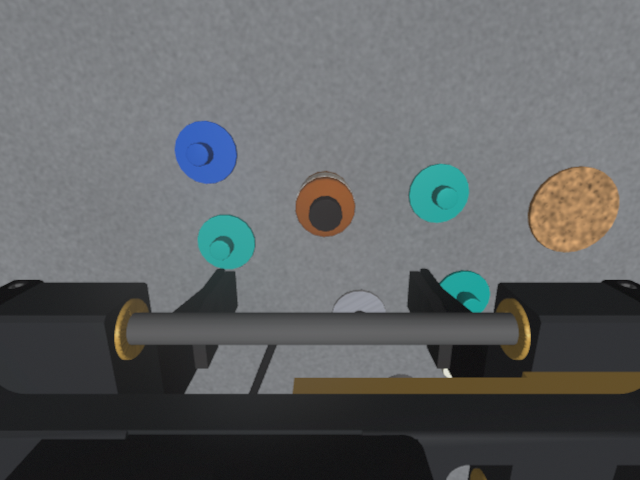

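```bash
python3 - <<'E'
from h import *
d=get_image("wrist"); im=d["img"]
m=(im.max(2)<70)
print("cap",ellp(d,m,(300,190,350,235),.085))
hsv=cv2.cvtColor(im,cv2.COLOR_RGB2HSV);am=(((hsv[...,0]<14)&(hsv[...,1]>120))|m)
print("shoulder",ellp(d,am,(285,170,365,245),.056))
for p in [(226,241),(439,193),(206,152),(465,290)]: print(p,(ray(d,p,.005)[:2]*1e3-[363,307]).round(0))
cork=(hsv[...,1]>60)&(hsv[...,0]<22)&(hsv[...,2]>90)
print(ellp(d,cork,(515,155,630,262),.006))
E
```

```text
cap ((324.8, 213.4), array([0.3648, 0.3114]), array([0.3648, 0.3112]), np.float64(27.0))
shoulder ((324.7, 206.7), array([0.3649, 0.3108]), array([0.3649, 0.3102]), np.float64(52.0))
(226, 241) [-104.  -45.]
(439, 193) [120.   7.]
(206, 152) [-116.   49.]
(465, 290) [ 160. -103.]
((573.5, 209.0), array([0.6252, 0.297 ]), array([0.6252, 0.2954]), np.float64(91.3))
```

Request:
drive_tool(increments="2 40 5 0 0;0 50 4 0 0;0 45 0 0 0;0 15 0 0 0;0 0 0 0 0;0 8 0 0 0;0 4 0 0 0;0 0 0 0 0")

```text
time: 15.08
position: [0.3636, 0.3099, 0.0072]
tool_rot: [-1.57, -0.001, 0.0]
ft_force: [-0.2, -0.9, -0.0]
grip_width: 0.999
```

```bash
python3 - <<'E'
from h import *
plan(.364,.3085,.007)
d=get_image("wrist"); cv2.imwrite("pics/w9.png",d["img"][:,:,::-1])
d=get_image("side"); cv2.imwrite("pics/s9.png",cv2.resize(d["img"][130:250,150:310],None,fx=5,fy=5,interpolation=cv2.INTER_CUBIC)[:,:,::-1])
E
```

```text
t 15.07 pos [363.6 309.9   7.2] jaw deg 0.0 y ax [ 0.     0.001 -1.   ] shift mm [ 0.4  0.2 -1.4] F [-0.2 -0.9 -0. ] w 86.9 q [-1.32  0.15  0.59  2.09 -0.1   0.93 -0.67]
```

View pics/w9.png

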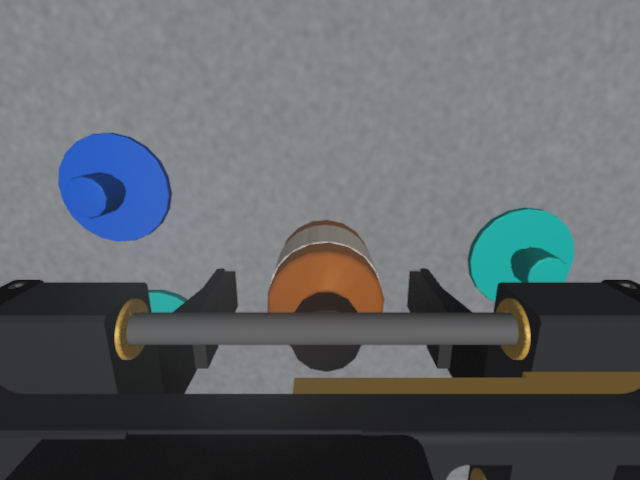

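View pics/s9.png

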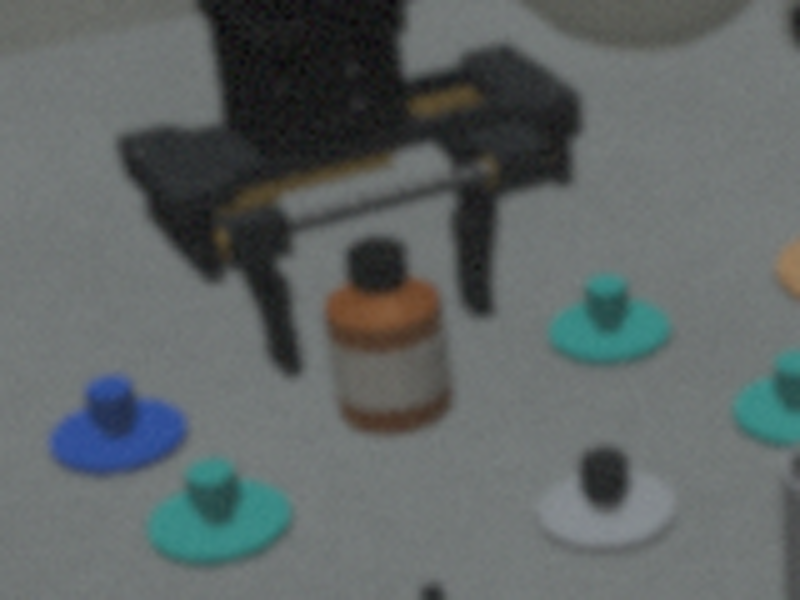

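```bash
python3 - <<'E'
from h import *
d=get_image("wrist")
for y in (.304,.307,.310,.313): print(y,[proj(d,(.364,y+o,z)).round(0).tolist() for o,z in ((-.014,.085),(.027,.056),(.027,0.006))])
E
```

```text
0.304 [[323.0, 384.0], [323.0, 261.0], [323.0, 230.0]]
0.307 [[323.0, 377.0], [323.0, 255.0], [323.0, 225.0]]
0.31 [[323.0, 371.0], [323.0, 248.0], [323.0, 220.0]]
0.313 [[323.0, 365.0], [323.0, 242.0], [323.0, 215.0]]
```

Request:
drive_tool(increments="1 6 0 0 0;0 0 0 0 150;0 0 0 0 150;0 0 0 0 150;0 0 0 0 150;0 0 0 0 150;0 0 0 0 150;0 0 0 0 150", squeeze=25)

```text
time: 16.23
position: [0.3646, 0.3097, 0.0009]
tool_rot: [-1.571, -0.001, 0.0]
ft_force: [-0.2, 0.1, 0.2]
grip_width: 0.606
```

Request:
drive_tool(increments="0 -20 0 0 150;0 -40 0 0 150;0 -40 0 0 150;0 -40 0 0 150;20 0 -30 0 150;40 0 -55 0 150;40 0 -55 0 150;40 0 -55 0 150;40 0 -55 0 150;40 0 -55 0 150;30 0 -50 0 150;10 0 -20 0 150;0 0 0 0 150;0 0 0 0 150")

```text
time: 17.98
position: [0.6078, -0.0414, 0.1403]
tool_rot: [-1.57, -0.0, 0.002]
ft_force: [-0.5, 0.0, -1.6]
grip_width: 0.605
```

```bash
python3 - <<'E'
from h import *
plan(.624,-.066,.05)
d=get_image("wrist"); cv2.imwrite("pics/w10.png",d["img"][:,:,::-1])
E
```

```text
t 17.98 pos [607.8 -41.4 140.3] jaw deg 0.1 y ax [-0.001  0.001 -1.   ] shift mm [ 16.2  90.3 -24.7] F [-0.5  0.  -1.6] w 52.7 q [-0.73  0.37  0.95  1.65 -0.31  1.28  0.28]
```

View pics/w10.png

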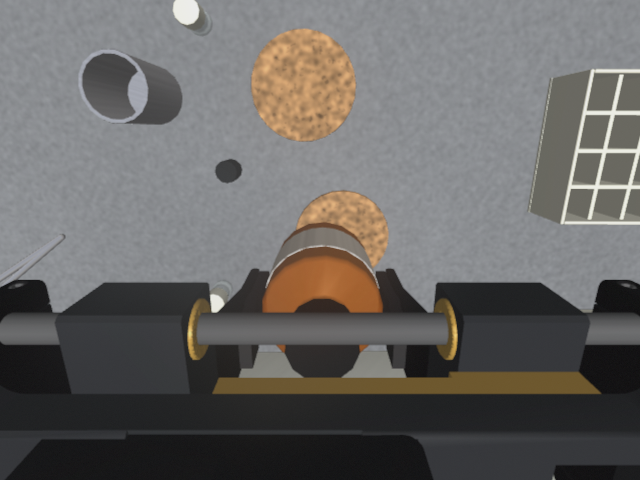

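Request:
drive_tool(increments="8 20 -12 0 150;8 35 -12 0 150;0 40 -1 0 150;0 25 0 0 150;0 8 0 0 150;0 0 0 0 150;0 0 0 0 150")

```text
time: 18.9
position: [0.6256, -0.0676, 0.0144]
tool_rot: [-1.57, -0.003, -0.001]
ft_force: [0.9, -0.0, -1.9]
grip_width: 0.609
```

```bash
python3 - <<'E'
from h import *
plan(.624,-.066,.007)
d=get_image("wrist"); cv2.imwrite("pics/w11.png",d["img"][:,:,::-1])
d=get_image("side"); cv2.imwrite("pics/s11.png",cv2.resize(d["img"][180:280,350:500],None,fx=5,fy=5,interpolation=cv2.INTER_CUBIC)[:,:,::-1])
E
```

```text
t 18.9 pos [625.6 -67.6  14.4] jaw deg 0.1 y ax [ 0.002  0.    -1.   ] shift mm [-1.6  7.3  1.6] F [ 0.9 -0.  -1.9] w 53.0 q [-0.6   0.55  0.86  1.72 -0.46  1.08  0.41]
```

View pics/s11.png

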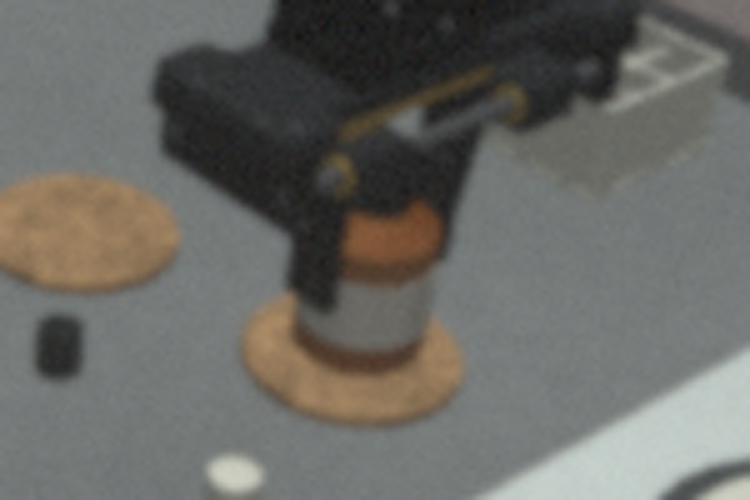

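View pics/w11.png

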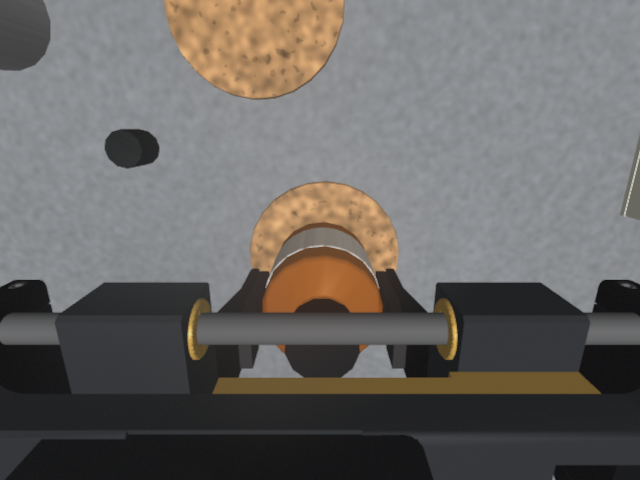

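Request:
drive_tool(increments="-1 3 1.5 0 150;0 3 1 0 150;0 1 0 0 150;0 0 0 0 150")

```text
time: 19.5
position: [0.6235, -0.0653, 0.007]
tool_rot: [-1.57, -0.0, 0.001]
ft_force: [-2.8, 1.8, 7.5]
grip_width: 0.609
```

```bash
python3 - <<'E'
from h import *
plan(.624,-.066,.007)
E
```

```text
t 19.5 pos [623.5 -65.3   7. ] jaw deg 0.0 y ax [-0.     0.001 -1.   ] shift mm [ 0.5 -0.  -0.7] F [-2.8  1.8  7.5] w 53.0 q [-0.6   0.55  0.85  1.73 -0.47  1.07  0.41]
```

Request:
drive_tool(increments="0 0 0 0 80;0 0 0 0 30;0 0 0 0 0;0 0 0 0 0;0 0 0 0 0;0 -30 0 0 0;0 -50 0 0 0;0 -50 0 0 0;0 -20 0 0 0;0 0 0 0 0;0 0 0 0 0")

```text
time: 20.88
position: [0.6223, -0.065, 0.1539]
tool_rot: [-1.571, 0.002, 0.003]
ft_force: [0.3, -0.6, 0.3]
grip_width: 0.997
```

```bash
python3 - <<'E'
from h import *
plan(.3957,-.174,.10)
d=get_image("wrist"); cv2.imwrite("pics/w12.png",d["img"][:,:,::-1]); im=d["img"]
hsv=cv2.cvtColor(im,cv2.COLOR_RGB2HSV)
m=(im.max(2)<70)
print("cap",ellp(d,m,(300,190,350,240),.091)); print(proj(d,(.624,-.066,.091)))
E
```

```text
t 20.88 pos [622.3 -65.  153.9] jaw deg 0.0 y ax [-0.003  0.    -1.   ] shift mm [-226.5   54.5 -108.8] F [ 0.3 -0.6  0.3] w 86.7 q [-0.67  0.41  0.95  1.59 -0.34  1.32  0.32]
cap ((323.6, 228.0), array([ 0.6232, -0.0597]), array([ 0.6232, -0.0602]), np.float64(23.9))
[324.51741933 235.82158226]
```

View pics/w12.png

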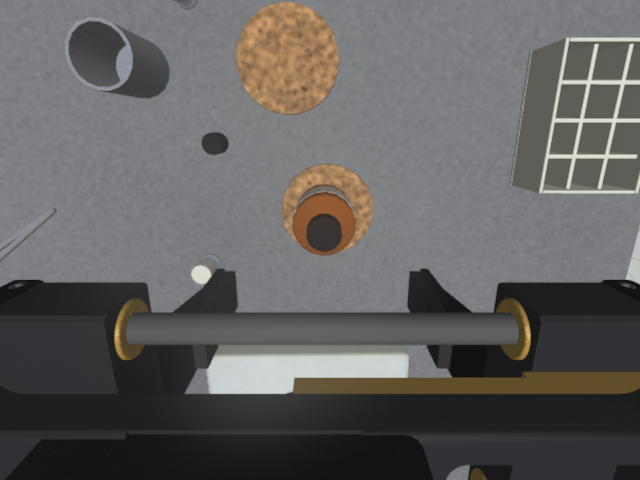

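```bash
python3 - <<'E'
from h import *
d=get_image("top"); im=d["img"]; cv2.imwrite("pics/t12.png",cv2.resize(im[120:300,280:500],None,fx=3.5,fy=3.5,interpolation=cv2.INTER_CUBIC)[:,:,::-1])
d=get_image("wrist"); im=d["img"]; m=(im.max(2)<70)
print("cap",ellp(d,m,(300,190,350,258),.091)); hsv=cv2.cvtColor(im,cv2.COLOR_RGB2HSV).astype(int)
cork=(hsv[...,1]>60)&(hsv[...,0]<22)&(hsv[...,2]>60)
print("coaster2",ellp(d,cork,(230,0,350,120),.006))
c=blob(cork|m,(270,160,385,260))[:,0,:]; c=c[c[:,1]<215].astype(float)
P=np.array([ray(d,p,.006)[:2] for p in c]);A=np.c_[2*P,np.ones(len(P))]; s=np.linalg.lstsq(A,(P**2).sum(1),rcond=None)[0]; print("coaster1",s[:2],2*np.sqrt(s[2]+s[0]**2+s[1]**2))
E
```

```text
cap ((323.7, 232.0), array([ 0.6233, -0.0631]), array([ 0.6233, -0.0633]), np.float64(27.5))
coaster2 ((287.4, 57.6), array([0.5909, 0.0737]), array([0.5909, 0.0718]), np.float64(90.5))
coaster1 [ 0.62674001 -0.06457619] 0.0901527200169775
```

View pics/t12.png

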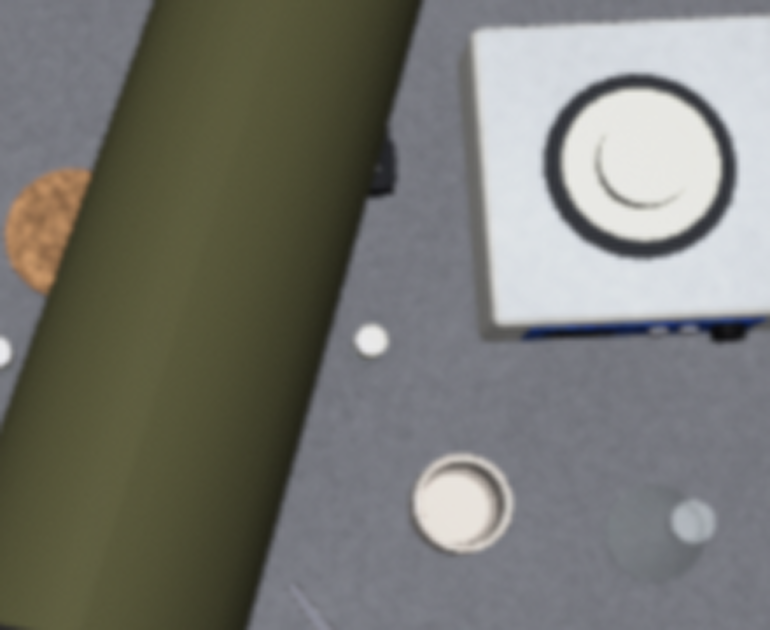

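Request:
drive_tool(increments="-40 0 -20 0 0;-45 0 -25 0 0;-45 0 -25 0 0;-45 0 -25 0 0;-40 15 -14 0 0;-12 30 0 0 0;0 0 0 0 0;0 0 0 0 0")

```text
time: 22.02
position: [0.3974, -0.1748, 0.1116]
tool_rot: [-1.572, -0.001, 0.0]
ft_force: [0.5, 0.7, 0.0]
grip_width: 0.997
```

```bash
python3 - <<'E'
from h import *
plan(.3957,-.174,-.024)
d=get_image("wrist"); cv2.imwrite("pics/w13.png",d["img"][:,:,::-1]); im=d["img"]
print(proj(d,(.3957,-.174,.042)))
print("pot",ellp(d,(im.min(2)>165),(250,180,420,300),.042))
E
```

```text
t 22.02 pos [ 397.4 -174.8  111.6] jaw deg 0.0 y ax [ 0.001 -0.001 -1.   ] shift mm [ -1.8 135.5   0.9] F [0.5 0.7 0. ] w 86.7 q [-0.78 -0.26  1.03  2.09  0.24  1.2   0.15]
[319.84411226 231.14129766]
pot ((321.3, 229.5), array([ 0.3968, -0.1726]), array([ 0.3968, -0.1736]), np.float64(60.0))
```

View pics/w13.png

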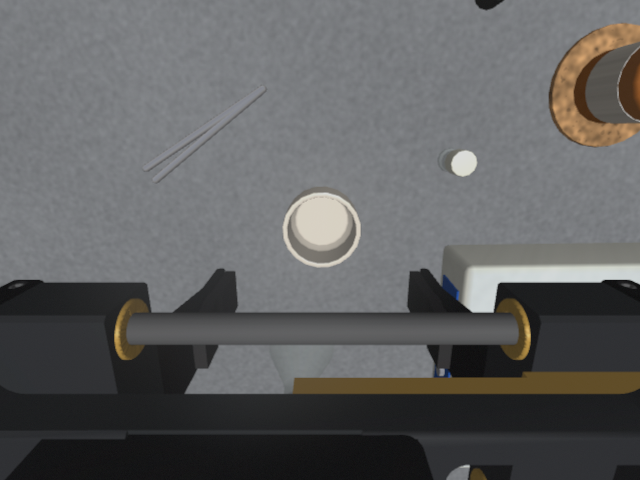

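Request:
drive_tool(increments="-1 30 0 0 0;0 40 0 0 0;0 35 0 0 0;0 20 0 0 0;0 8 0 0 0;0 0 0 0 0;0 0 0 0 0")

```text
time: 22.95
position: [0.3967, -0.1748, -0.0212]
tool_rot: [-1.571, -0.002, -0.001]
ft_force: [0.6, 0.5, 0.3]
grip_width: 0.995
```

```bash
python3 - <<'E'
from h import *
plan(.3965,-.174,-.021)
E
```

```text
t 22.95 pos [ 396.7 -174.8  -21.2] jaw deg 0.0 y ax [ 0.002  0.    -1.   ] shift mm [-0.2 -0.2  0.8] F [0.6 0.5 0.3] w 86.5 q [-0.75  0.17  1.18  2.22 -0.21  0.86  0.57]
```

Request:
drive_tool(increments="0 0 0 0 150;0 0 0 0 150;0 0 0 0 150;0 0 0 0 150;0 0 0 0 150;0 0 0 0 150", squeeze=25)

```text
time: 23.7
position: [0.3959, -0.1745, -0.022]
tool_rot: [-1.571, -0.001, 0.0]
ft_force: [-0.0, 0.8, 4.0]
grip_width: 0.706
```

```bash
python3 - <<'E'
from h import *
plan(.623,.293,.10)
E
```

```text
t 23.7 pos [ 395.9 -174.5  -22. ] jaw deg 0.0 y ax [ 0.  0. -1.] shift mm [ 227.5 -121.7  467.4] F [-0.   0.8  4. ] w 61.4 q [-0.75  0.18  1.18  2.22 -0.22  0.86  0.57]
```

Request:
drive_tool(increments="0 -20 0 0 150;0 -40 0 0 150;0 -40 0 0 150;0 -40 0 0 150;15 0 30 0 150;25 0 50 0 150;25 0 50 0 150;25 0 50 0 150;25 0 50 0 150;25 0 50 0 150;25 0 50 0 150;25 0 50 0 150;20 0 50 0 150;15 0 30 0 150;0 0 0 0 150;0 0 0 0 150")

```text
time: 25.7
position: [0.6198, 0.2837, 0.1169]
tool_rot: [-1.573, 0.002, 0.001]
ft_force: [0.1, -0.4, -1.7]
grip_width: 0.702
```

```bash
python3 - <<'E'
from h import *
plan(.623,.293,.0)
d=get_image("wrist"); cv2.imwrite("pics/w14.png",d["img"][:,:,::-1]); im=d["img"]
E
```

```text
t 25.7 pos [619.8 283.7 116.9] jaw deg -0.0 y ax [-0.001 -0.002 -1.   ] shift mm [  3.3 116.8   9.6] F [ 0.1 -0.4 -1.7] w 61.1 q [-1.    0.51  0.74  1.48 -0.35  1.29 -0.22]
```

View pics/w14.png

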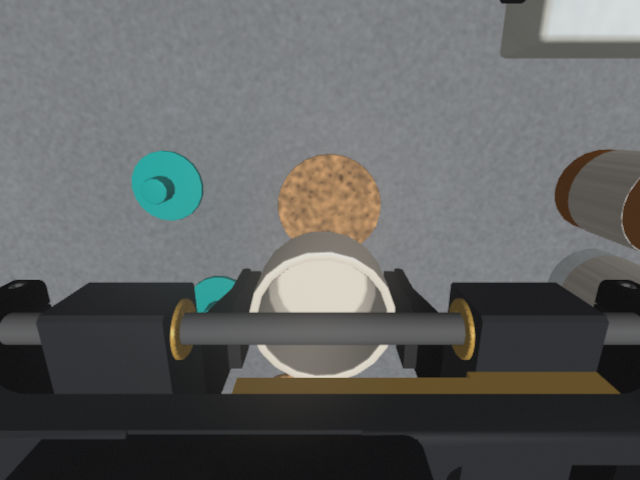

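Request:
drive_tool(increments="2 30 5 0 150;1 40 5 0 150;0 35 0 0 150;0 15 0 0 150;0 5 0 0 150;0 0 0 0 150;0 0 0 0 150")

```text
time: 26.62
position: [0.6244, 0.2958, -0.0054]
tool_rot: [-1.569, -0.002, -0.001]
ft_force: [0.1, 0.2, -1.5]
grip_width: 0.703
```

```bash
python3 - <<'E'
from h import *
plan(.623,.293,-.016)
d=get_image("wrist"); cv2.imwrite("pics/w15.png",d["img"][:,:,::-1]); im=d["img"]
d=get_image("side"); cv2.imwrite("pics/s15.png",cv2.resize(d["img"][130:220,260:380],None,fx=6,fy=6,interpolation=cv2.INTER_CUBIC)[:,:,::-1])
E
```

```text
t 26.62 pos [624.4 295.8  -5.4] jaw deg 0.0 y ax [ 0.002  0.001 -1.   ] shift mm [-1.4 10.6 -2.8] F [ 0.1  0.2 -1.5] w 61.2 q [-0.97  0.64  0.68  1.56 -0.44  1.09 -0.18]
```

View pics/w15.png

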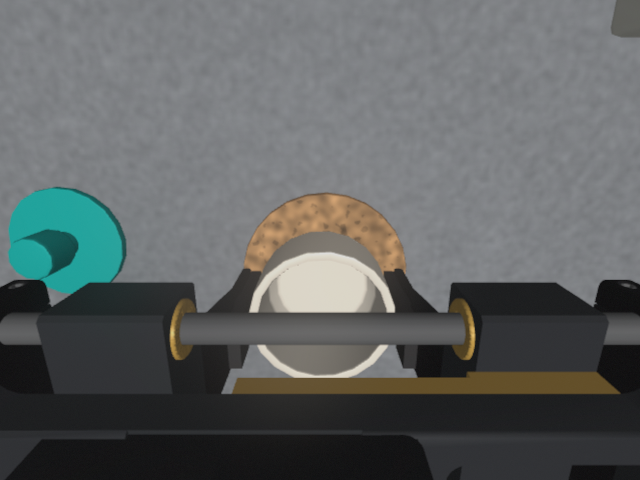

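View pics/s15.png

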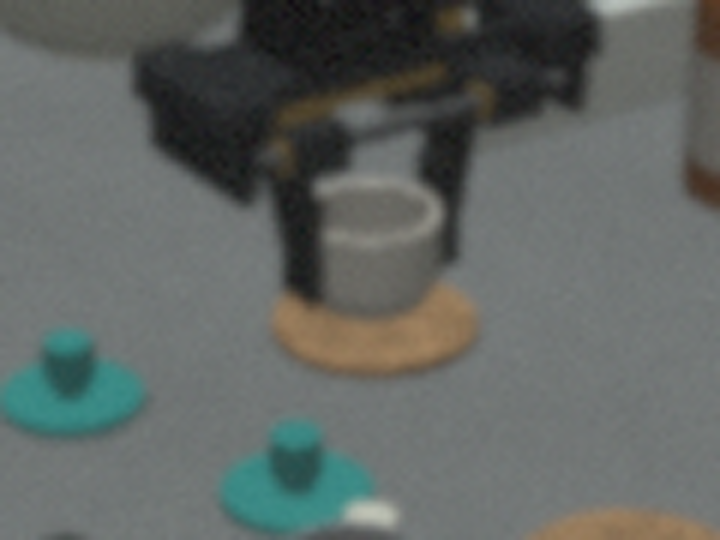

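Request:
drive_tool(increments="0 4 -1.5 0 150;0 4 -1 0 150;0 2 0 0 150;0 0 0 0 150")

```text
time: 27.22
position: [0.6232, 0.2928, -0.0159]
tool_rot: [-1.571, 0.0, 0.001]
ft_force: [-2.7, -1.0, 6.8]
grip_width: 0.703
```

```bash
python3 - <<'E'
from h import *
plan(.624,.2935,-.016)
E
```

```text
t 27.23 pos [623.2 292.8 -15.9] jaw deg 0.0 y ax [-0.001  0.    -1.   ] shift mm [0.8 0.1 0.7] F [-2.7 -1.   6.8] w 61.1 q [-0.96  0.65  0.68  1.57 -0.44  1.08 -0.17]
```

Contact at 7 N, so the pot is down. Next I release it, rise and check.

Request:
drive_tool(increments="0 0 0 0 70;0 0 0 0 30;0 0 0 0 0;0 0 0 0 0;0 -30 0 0 0;0 -50 0 0 0;0 -50 0 0 0;0 0 0 0 0;0 0 0 0 0")

```text
time: 28.35
position: [0.6228, 0.293, 0.1124]
tool_rot: [-1.571, 0.0, 0.001]
ft_force: [-0.2, 0.0, -0.7]
grip_width: 0.998
```

```bash
python3 - <<'E'
from h import *
plan(.458,.063,.12)
d=get_image("wrist"); cv2.imwrite("pics/w16.png",d["img"][:,:,::-1]); im=d["img"]
hsv=cv2.cvtColor(im,cv2.COLOR_RGB2HSV).astype(int)
cork=(hsv[...,1]>60)&(hsv[...,0]<22)&(hsv[...,2]>60)
pot=(im.min(2)>165)
print("pot",ellp(d,pot,(250,150,400,300),.048))
c=blob(cork,(250,150,400,300))[:,0,:]; c=cv2.convexHull(c)[:,0,:].astype(float); c=c[c[:,1]<c[:,1].mean()]
P=np.array([ray(d,p,.006)[:2] for p in c]);A=np.c_[2*P,np.ones(len(P))]; s=np.linalg.lstsq(A,(P**2).sum(1),rcond=None)[0]; print("coaster",s[:2],2*np.sqrt(s[2]+s[0]**2+s[1]**2))
E
```

```text
t 28.35 pos [622.8 293.  112.4] jaw deg 0.0 y ax [-0.001  0.    -1.   ] shift mm [-165.    -7.5 -229.9] F [-0.2  0.  -0.7] w 86.8 q [-1.    0.53  0.74  1.47 -0.36  1.29 -0.23]
pot ((322.4, 232.4), array([0.6231, 0.2944]), array([0.6231, 0.2934]), np.float64(60.0))
coaster [0.62562424 0.29578075] 0.0904683648165365
```

View pics/w16.png

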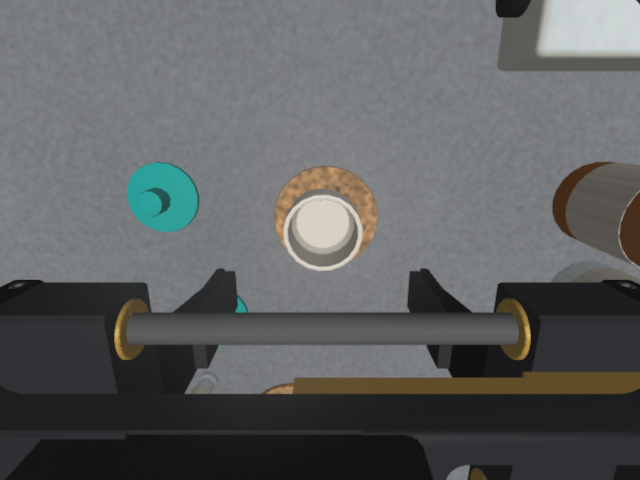

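Request:
drive_tool(increments="-20 0 -30 0 0;-35 0 -50 0 0;-35 0 -50 0 0;-35 0 -50 0 0;-30 0 -40 0 0;-10 0 -10 0 0;0 0 0 0 0;0 0 0 0 0")

```text
time: 29.4
position: [0.4585, 0.0637, 0.1125]
tool_rot: [-1.571, -0.001, 0.001]
ft_force: [1.1, 0.6, 0.2]
grip_width: 1.0
```

```bash
python3 - <<'E'
from h import *
plan(.458,.063,-.001)
d=get_image("wrist"); cv2.imwrite("pics/w17.png",cv2.resize(d["img"][130:330,200:440],None,fx=3,fy=3)[:,:,::-1]); im=d["img"]
p=proj(d,(.458,.063,.065)); print(p,(p-[200,130])*3)
E
```

```text
t 29.4 pos [458.5  63.7 112.5] jaw deg 0.1 y ax [-0.    -0.001 -1.   ] shift mm [ -0.5 113.5  -0.6] F [1.1 0.6 0.2] w 87.0 q [-1.11 -0.07  0.89  2.02  0.06  1.17 -0.24]
[321.43813828 241.5473458 ] [364.31441485 334.6420374 ]
```

View pics/w17.png

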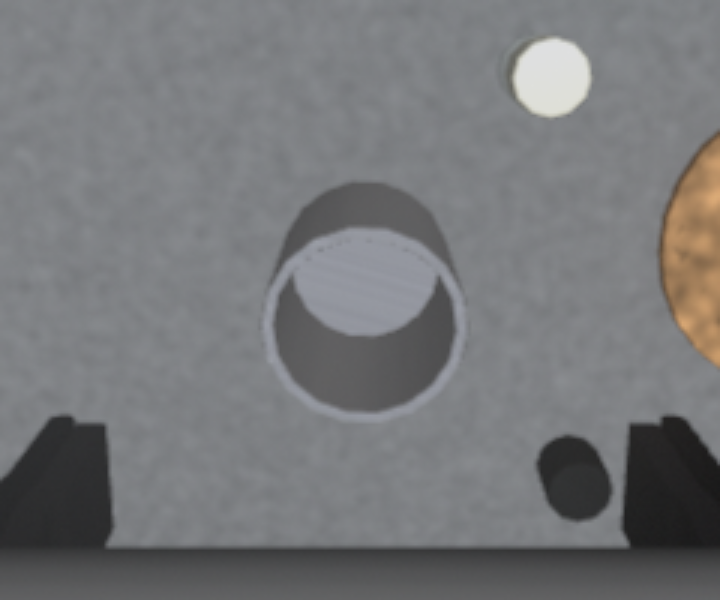

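Request:
drive_tool(increments="0 40 0 0 0;0 40 0 0 0;0 30 0 0 0;0 6 0 0 0;0 0 0 0 0;0 0 0 0 150;0 0 0 0 150;0 0 0 0 150;0 0 0 0 150;0 0 0 0 150;0 0 0 0 150;0 0 0 0 150", squeeze=25)

```text
time: 30.95
position: [0.4584, 0.063, -0.003]
tool_rot: [-1.571, -0.0, 0.0]
ft_force: [0.1, 0.3, 3.6]
grip_width: 0.567
```

```bash
python3 - <<'E'
from h import *
plan(.590,.071,.1)
d=get_image("side"); cv2.imwrite("pics/s18.png",cv2.resize(d["img"][160:290,250:420],None,fx=4.5,fy=4.5,interpolation=cv2.INTER_CUBIC)[:,:,::-1])
E
```

```text
t 30.95 pos [458.4  63.   -3. ] jaw deg 0.0 y ax [-0.  0. -1.] shift mm [ 131.6 -103.     8. ] F [0.1 0.3 3.6] w 49.3 q [-1.06  0.17  0.93  2.14 -0.17  0.91 -0.03]
```

View pics/s18.png

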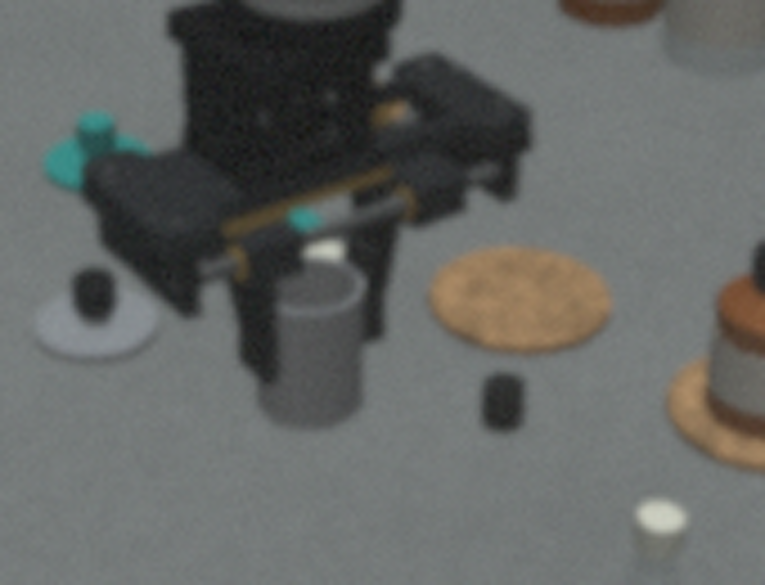

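Request:
drive_tool(increments="0 -20 0 0 150;0 -30 0 0 150;20 0 0 0 150;40 0 2 0 150;40 0 2 0 150;25 0 2 0 150;6 0 0 0 150;0 15 0 0 150;0 0 0 0 150;0 0 0 0 150")

```text
time: 32.25
position: [0.5884, 0.0691, 0.0317]
tool_rot: [-1.57, 0.0, 0.001]
ft_force: [-0.4, 0.4, -0.2]
grip_width: 0.558
```

```bash
python3 - <<'E'
from h import *
plan(.5895,.0695,.003)
d=get_image("wrist"); cv2.imwrite("pics/w19.png",d["img"][:,:,::-1])
E
```

```text
t 32.25 pos [588.4  69.1  31.7] jaw deg 0.0 y ax [-0.001  0.001 -1.   ] shift mm [ 1.1 28.7  0.4] F [-0.4  0.4 -0.2] w 48.6 q [-0.88  0.45  0.89  1.8  -0.39  1.08  0.15]
```

View pics/w19.png

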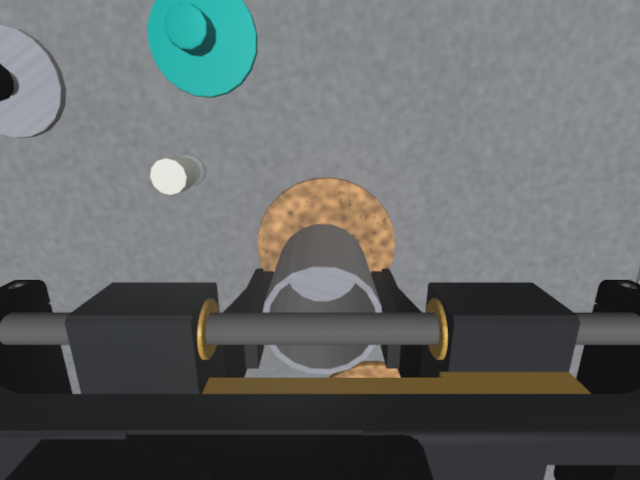

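Request:
drive_tool(increments="2 12 0 0 150;0 10 0 0 150;0 4 0 0 150;0 2 0 0 150;0 1 0 0 150;0 0 0 0 150")

```text
time: 33.05
position: [0.5917, 0.0689, 0.0031]
tool_rot: [-1.571, -0.001, -0.0]
ft_force: [0.6, 0.0, -0.0]
grip_width: 0.56
```

```bash
python3 - <<'E'
from h import *
plan(.5895,.0695,.003)
d=get_image("side"); cv2.imwrite("pics/s20.png",cv2.resize(d["img"][160:260,300:450],None,fx=5,fy=5,interpolation=cv2.INTER_CUBIC)[:,:,::-1])
E
```

```text
t 33.05 pos [591.7  68.9   3.1] jaw deg 0.0 y ax [ 0.001  0.    -1.   ] shift mm [-2.2  0.1  0.6] F [ 0.6  0.  -0. ] w 48.7 q [-0.85  0.49  0.86  1.82 -0.43  1.03  0.18]
```

View pics/s20.png

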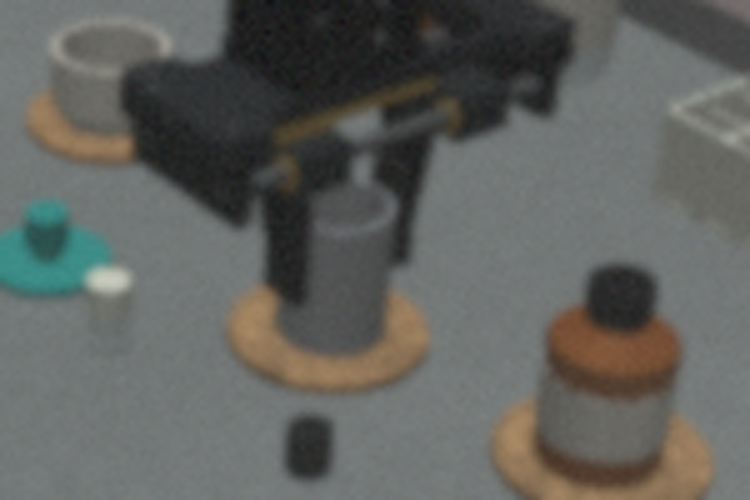

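Request:
drive_tool(increments="-1.5 1 0 0 150;0 0.5 0 0 150;0 0 0 0 150;0 0 0 0 90;0 0 0 0 50;0 0 0 0 0;0 0 0 0 0;0 0 0 0 0;0 -30 0 0 0;0 -50 0 0 0;0 -40 0 0 0;0 0 0 0 0;0 0 0 0 0")

```text
time: 34.72
position: [0.5894, 0.0692, 0.1208]
tool_rot: [-1.57, 0.0, 0.001]
ft_force: [-0.2, 0.2, -0.5]
grip_width: 1.001
```

```bash
python3 - <<'E'
from h import *
plan(.402,.171,.1)
d=get_image("wrist"); im=d["img"]; cv2.imwrite("pics/w21.png",cv2.resize(im[130:330,200:440],None,fx=3,fy=3)[:,:,::-1])
hsv=cv2.cvtColor(im,cv2.COLOR_RGB2HSV).astype(int)
cork=(hsv[...,1]>60)&(hsv[...,0]<22)&(hsv[...,2]>60)
c=blob(cork,(250,150,400,300))[:,0,:]; c=cv2.convexHull(c)[:,0,:].astype(float); c=c[c[:,1]<c[:,1].mean()]
P=np.array([ray(d,p,.006)[:2] for p in c]);A=np.c_[2*P,np.ones(len(P))]; s=np.linalg.lstsq(A,(P**2).sum(1),rcond=None)[0]; print("coaster",s[:2],2*np.sqrt(s[2]+s[0]**2+s[1]**2))
p=proj(d,(.590,.0690,.071)); print(p,(p-[200,130])*3)
print(ray(d,(200+364.5/3,130+325/3),.071))
E
```

```text
t 34.73 pos [589.4  69.2 120.8] jaw deg 0.0 y ax [-0.001  0.    -1.   ] shift mm [-187.3   21.   101.9] F [-0.2  0.2 -0.5] w 87.1 q [-0.94  0.35  0.95  1.72 -0.3   1.23  0.09]
coaster [0.59075815 0.0724258 ] 0.09070545774479194
[323.00409791 239.99041167] [369.01229373 329.97123502]
[0.58889851 0.0702701  0.071     ]
```

View pics/w21.png

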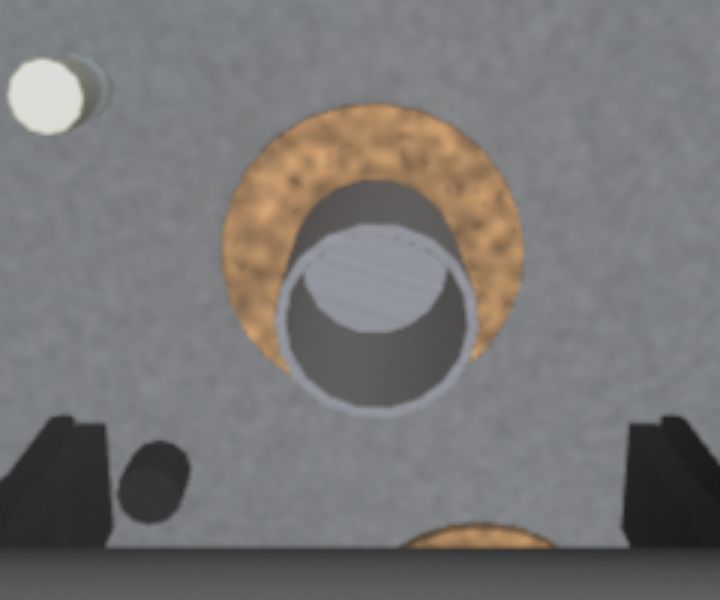

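Request:
drive_tool(increments="-25 0 15 0 0;-45 0 25 0 0;-45 0 25 0 0;-45 0 25 0 0;-27 20 12 0 0;0 0 0 0 0;0 0 0 0 0")

```text
time: 35.65
position: [0.4032, 0.1703, 0.1012]
tool_rot: [-1.572, -0.0, -0.0]
ft_force: [0.6, 1.1, 0.9]
grip_width: 1.0
```

```bash
python3 - <<'E'
from h import *
plan(.402,.171,-.022)
d=get_image("wrist"); im=d["img"]; cv2.imwrite("pics/w22.png",cv2.resize(im[130:330,200:440],None,fx=3,fy=3)[:,:,::-1])
print(ellp(d,im.max(2)<70,(290,200,360,290),.030)); print(proj(d,(.402,.171,.03)), (proj(d,(.402,.171,.03))-[200,130])*3)
E
```

```text
t 35.65 pos [403.2 170.3 101.2] jaw deg 0.0 y ax [ 0.    -0.001 -1.   ] shift mm [ -1.2 123.2   0.8] F [0.6 1.1 0.9] w 87.0 q [-1.39 -0.15  0.88  2.09  0.13  1.15 -0.57]
((323.0, 225.9), array([0.404 , 0.1749]), array([0.404 , 0.1748]), np.float64(21.3))
[320.53632022 230.69960568] [361.60896066 302.09881704]
```

View pics/w22.png

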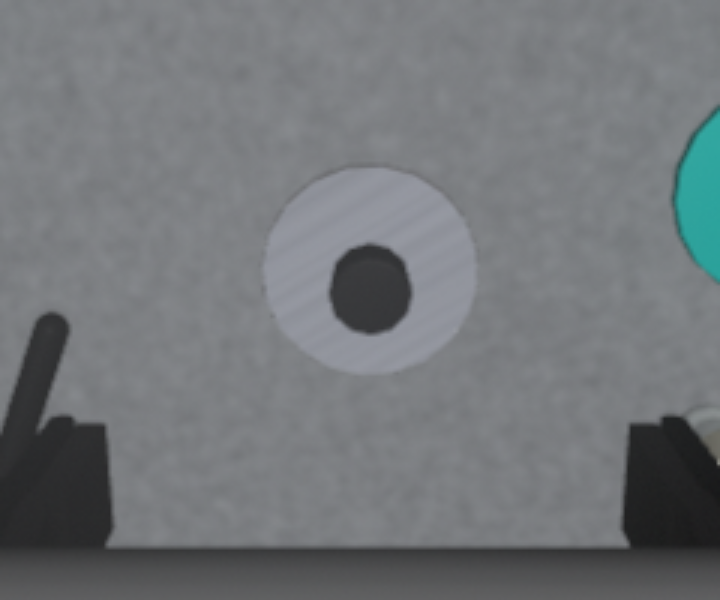

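Request:
drive_tool(increments="0 40 2 0 0;0 40 0 0 0;0 30 0 0 0;0 8 0 0 0;0 0 0 0 0;0 0 0 0 60;0 0 0 0 60")

```text
time: 36.58
position: [0.4037, 0.1736, -0.0156]
tool_rot: [-1.569, -0.001, -0.001]
ft_force: [0.8, -0.4, 0.0]
grip_width: 0.855
```

```bash
python3 - <<'E'
from h import *
plan(.403,.1725,-.020)
d=get_image("side"); cv2.imwrite("pics/s23.png",cv2.resize(d["img"][170:260,210:330],None,fx=6,fy=6,interpolation=cv2.INTER_CUBIC)[:,:,::-1])
E
```

```text
t 36.58 pos [403.7 173.6 -15.6] jaw deg 0.0 y ax [ 0.001  0.002 -1.   ] shift mm [-0.7  4.4 -1.1] F [ 0.8 -0.4  0. ] w 74.4 q [-1.37  0.13  0.96  2.2  -0.14  0.87 -0.33]
```

View pics/s23.png

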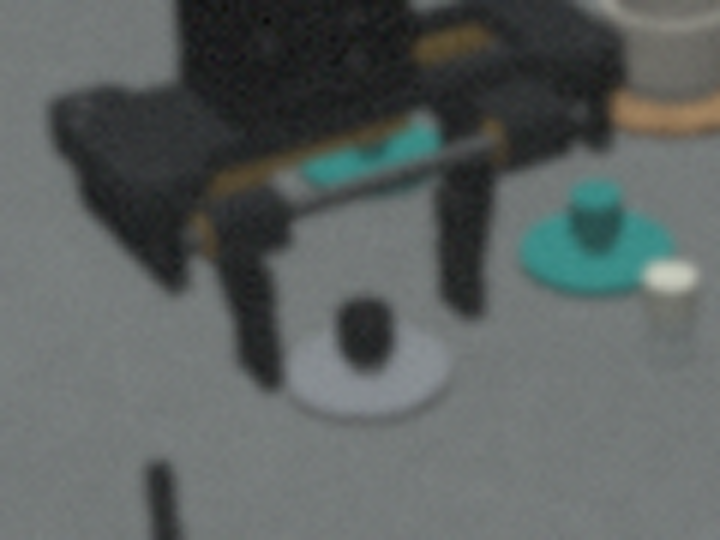

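Request:
drive_tool(increments="-0.5 4 -0.5 0 60;0 0 0 0 220;0 0 0 0 220;0 0 0 0 220;0 0 0 0 220;0 0 0 0 220;0 0 0 0 220;0 0 0 0 220;0 0 0 0 220;0 0 0 0 220", squeeze=25)

```text
time: 37.88
position: [0.4024, 0.1724, -0.0206]
tool_rot: [-1.571, -0.001, 0.0]
ft_force: [0.8, -0.6, -0.1]
grip_width: 0.241
```

```bash
python3 - <<'E'
from h import *
plan(.590,.0695,.1)
E
```

```text
t 37.88 pos [402.4 172.4 -20.6] jaw deg 0.0 y ax [ 0.  0. -1.] shift mm [ 187.5 -120.5 -103. ] F [ 0.8 -0.6 -0.1] w 21.0 q [-1.37  0.14  0.95  2.21 -0.15  0.86 -0.32]
```

Request:
drive_tool(increments="0 -20 0 0 220;0 -40 0 0 220;0 -40 0 0 220;0 -15 0 0 220;25 0 -15 0 220;40 0 -22 0 220;40 0 -22 0 220;40 0 -22 0 220;35 0 -20 0 220;7 0 -2 0 220;0 0 0 0 220;0 0 0 0 220")

```text
time: 39.38
position: [0.5881, 0.0708, 0.0939]
tool_rot: [-1.57, -0.0, 0.003]
ft_force: [-0.9, -0.2, -0.4]
grip_width: 0.243
```

```bash
python3 - <<'E'
from h import *
plan(.590,.0695,.0504)
s,R=st(); zb=s["position"][2]+.0206; print("underside",zb)
d=get_image("wrist"); im=d["img"]; cv2.imwrite("pics/w24.png",cv2.resize(im[130:390,180:460],None,fx=2.8,fy=2.3)[:,:,::-1])
E
```

```text
t 39.38 pos [588.1  70.8  93.9] jaw deg 0.1 y ax [-0.001  0.001 -1.   ] shift mm [ 1.9 43.5 -1.4] F [-0.9 -0.2 -0.4] w 21.1 q [-1.01  0.43  1.07  1.75 -0.4   1.21  0.16]
underside 0.11448085452114787
```

View pics/w24.png

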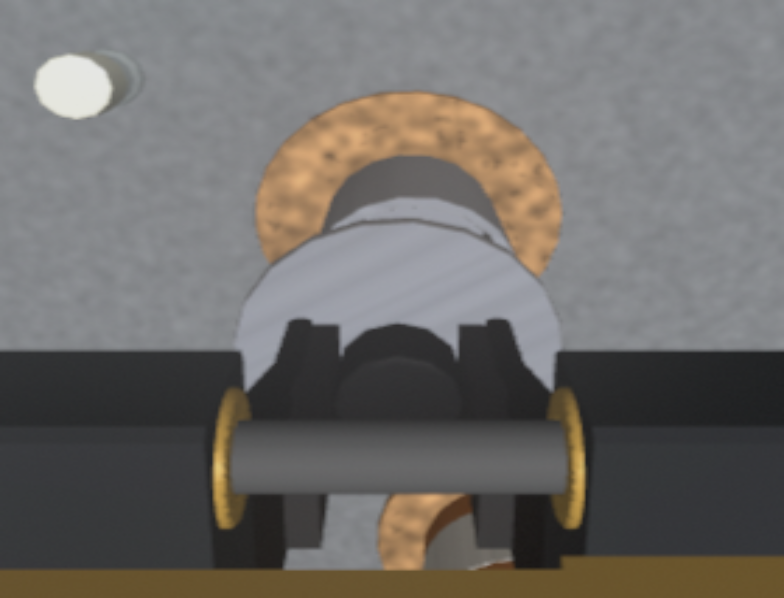

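Request:
drive_tool(increments="2 10 -1.5 0 220;0 18 0 0 220;0 10 0 0 220;0 0 0 0 220;0 0 0 0 220")

```text
time: 40.05
position: [0.5916, 0.0678, 0.0565]
tool_rot: [-1.571, -0.001, -0.0]
ft_force: [0.5, 0.1, -0.1]
grip_width: 0.245
```

```bash
python3 - <<'E'
from h import *
plan(.590,.0692,.0504)
d=get_image("side"); cv2.imwrite("pics/s25.png",cv2.resize(d["img"][160:260,300:430],None,fx=6,fy=6,interpolation=cv2.INTER_CUBIC)[:,:,::-1])
d=get_image("wrist"); im=d["img"]; cv2.imwrite("pics/w25.png",cv2.resize(im[130:390,180:460],None,fx=2.8,fy=2.3)[:,:,::-1])
E
```

```text
t 40.05 pos [591.6  67.8  56.5] jaw deg 0.0 y ax [ 0. -0. -1.] shift mm [-1.6  6.1  1.4] F [ 0.5  0.1 -0.1] w 21.3 q [-0.98  0.48  1.03  1.78 -0.45  1.14  0.2 ]
```

View pics/s25.png

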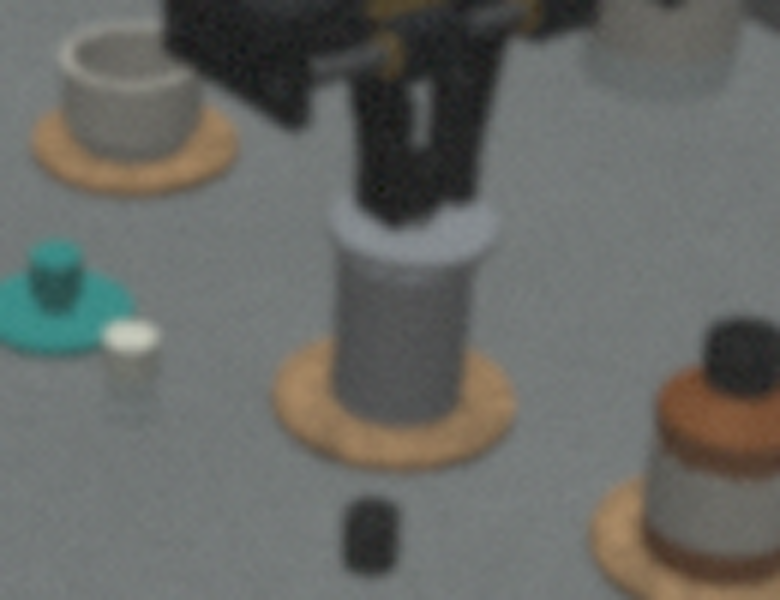

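View pics/w25.png

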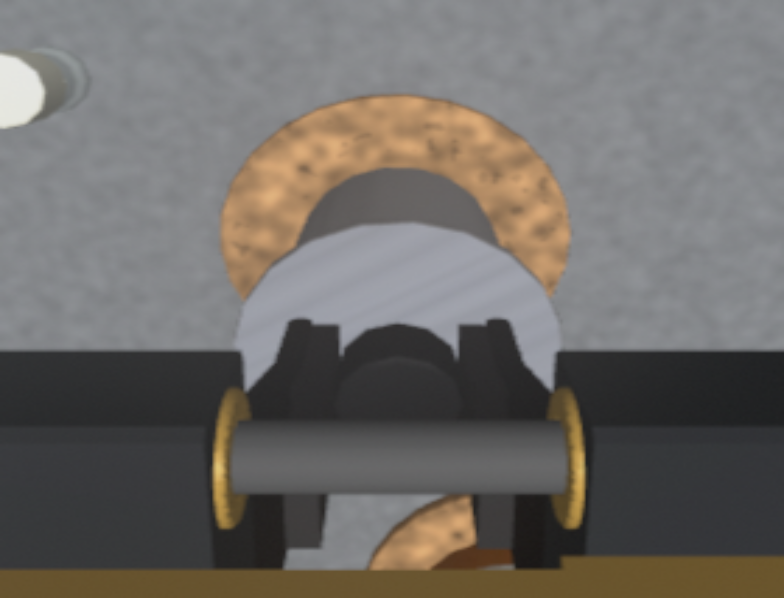

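Request:
drive_tool(increments="-1.8 2 1.5 0 220;0 2 0 0 220;0 1.5 0 0 220;0 0.5 0 0 220;0 0 0 0 220")

```text
time: 40.78
position: [0.5896, 0.0695, 0.0505]
tool_rot: [-1.571, -0.0, 0.0]
ft_force: [-0.9, 0.3, -0.0]
grip_width: 0.244
```

```bash
python3 - <<'E'
from h import *
plan(.590,.0692,.0504)
d=get_image("side"); cv2.imwrite("pics/s26.png",cv2.resize(d["img"][160:260,300:430],None,fx=6,fy=6,interpolation=cv2.INTER_CUBIC)[:,:,::-1])
E
```

```text
t 40.77 pos [589.6  69.5  50.5] jaw deg 0.0 y ax [-0.  0. -1.] shift mm [ 0.4  0.1 -0.3] F [-0.9  0.3 -0. ] w 21.2 q [-0.98  0.48  1.03  1.79 -0.45  1.13  0.2 ]
```

View pics/s26.png

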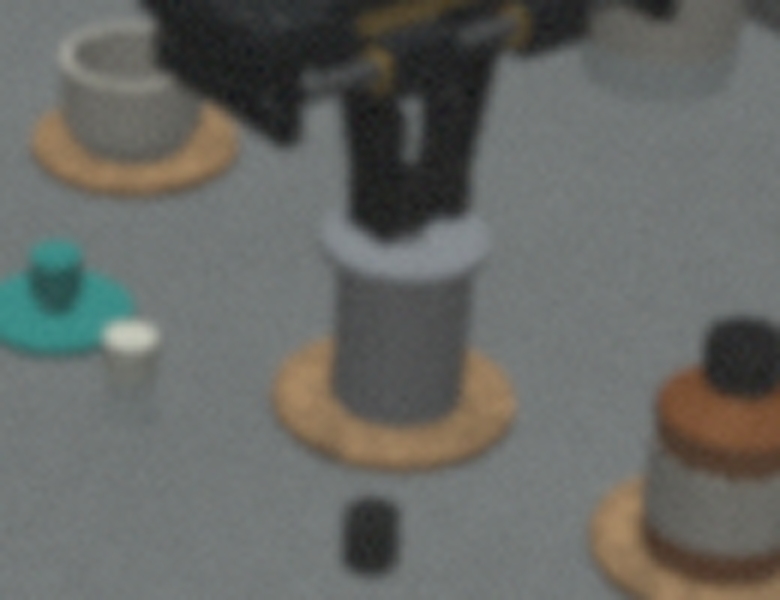

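Request:
drive_tool(increments="0 0.5 0 0 220;0 0 0 0 220;0 0.5 0 0 220;0 0 0 0 220")

```text
time: 41.32
position: [0.5898, 0.0695, 0.0504]
tool_rot: [-1.57, -0.0, 0.0]
ft_force: [-4.0, -0.1, 9.1]
grip_width: 0.241
```

In contact at 9 N. I'll release gently and rise.

Request:
drive_tool(increments="0 -0.3 0 0 220;0 0 0 0 195;0 0 0 0 170;0 0 0 0 140;0 0 0 0 100;0 0 0 0 60;0 0 0 0 60;0 -20 0 0 60;0 -40 0 0 0;0 -50 0 0 0;0 -10 0 0 0;0 0 0 0 0;0 0 0 0 0")

```text
time: 42.95
position: [0.5887, 0.0696, 0.1686]
tool_rot: [-1.571, 0.001, 0.002]
ft_force: [-0.9, 0.6, -0.8]
grip_width: 0.998
```

```bash
python3 - <<'E'
from h import *
plan(.5,.25,.25)
d=get_image("side"); cv2.imwrite("pics/s27.png",cv2.resize(d["img"][160:280,300:460],None,fx=5,fy=5,interpolation=cv2.INTER_CUBIC)[:,:,::-1])
d=get_image("wrist"); im=d["img"]; cv2.imwrite("pics/w27.png",im[:,:,::-1])
E
```

```text
t 42.95 pos [588.7  69.6 168.6] jaw deg 0.0 y ax [-0.002 -0.    -1.   ] shift mm [-88.7 -81.2 180.4] F [-0.9  0.6 -0.8] w 86.8 q [-1.06  0.36  1.12  1.66 -0.33  1.33  0.11]
```

View pics/s27.png

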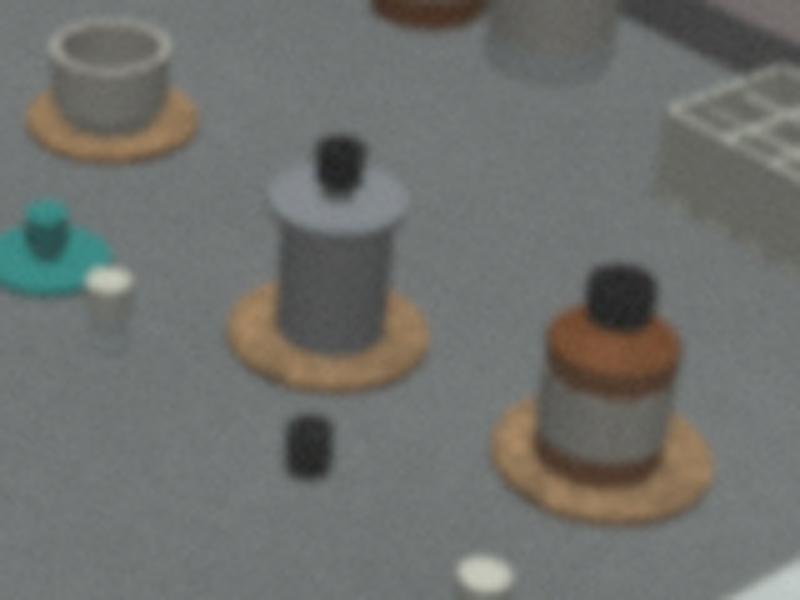

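View pics/w27.png

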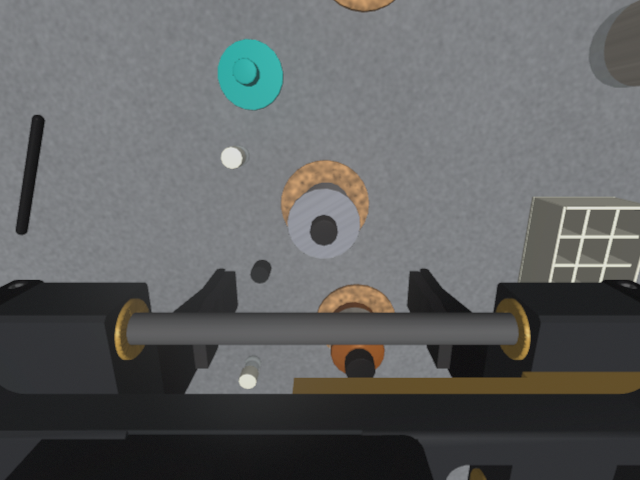

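Request:
drive_tool(increments="0 -50 0 0 0;-20 -40 40 0 0;-30 0 55 0 0;-35 0 55 0 0;-35 0 55 0 0;-35 0 55 0 0;-35 0 55 0 0;-35 0 55 0 0;-30 0 55 0 0;-30 0 50 0 0;0 0 0 0 0;0 0 0 0 0")

```text
time: 44.55
position: [0.3121, 0.5319, 0.2586]
tool_rot: [-1.573, -0.001, -0.0]
ft_force: [0.7, 0.4, -0.0]
grip_width: 0.997
```

```bash
python3 - <<'E'
from h import *
d=get_image("top"); im=d["img"]
hsv=cv2.cvtColor(im,cv2.COLOR_RGB2HSV).astype(int);H,S,V=[hsv[...,i] for i in range(3)]
cv2.imwrite("pics/t28.png",cv2.resize(im[120:310,170:510],None,fx=2.35,fy=2.35,interpolation=cv2.INTER_CUBIC)[:,:,::-1])
print("pot",ellp(d,V>160,(185,150,235,205),.048))
print("knob",ellp(d,V<70,(285,165,315,205),.101))
print("cap",ellp(d,V<70,(345,150,380,190),.091))
print("lid pred coaster .5885,.0712; c1 .6245,-.0652; c3 .623,.2939")
s=ctrl.get_state();print(s["time"],s["position"])
d=get_image("side"); cv2.imwrite("pics/s28.png",d["img"][:,:,::-1])
E
```

```text
pot ((202.2, 170.8), array([0.6216, 0.2931]), array([0.6218, 0.2933]), np.float64(61.6))
knob ((299.1, 176.4), array([0.5852, 0.069 ]), array([0.5852, 0.069 ]), np.float64(19.7))
cap ((360.0, 160.5), array([ 0.6196, -0.0649]), array([ 0.6197, -0.0649]), np.float64(27.4))
lid pred coaster .5885,.0712; c1 .6245,-.0652; c3 .623,.2939
44.6 [0.31290108 0.53125191 0.25916709]
```

View pics/t28.png

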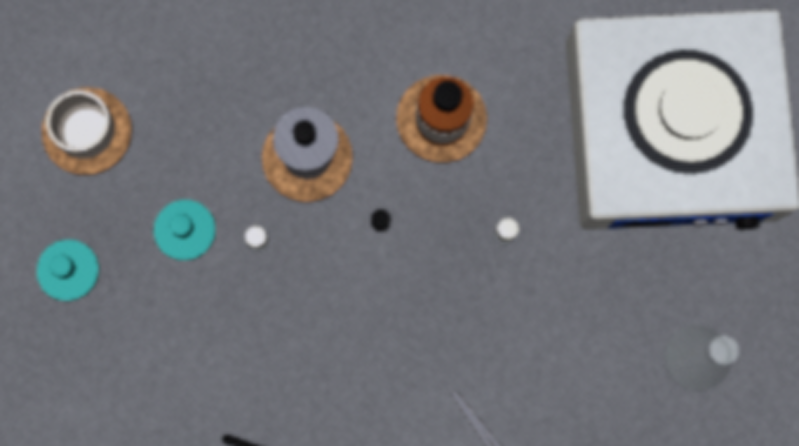

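View pics/s28.png

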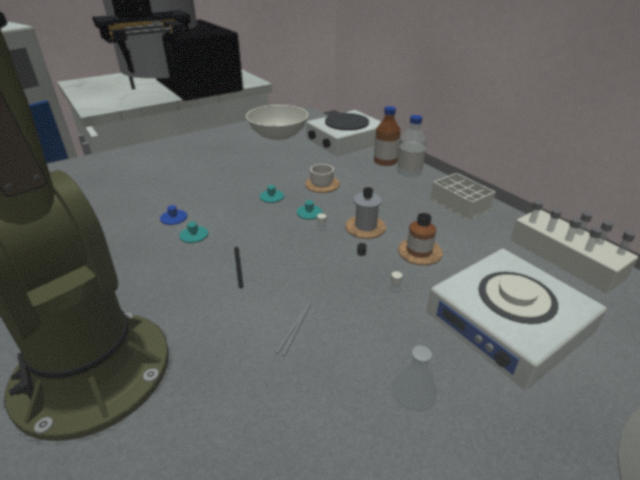

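```bash
python3 -c "
from bench import workorder; print(workorder.close_job())"
```

```text
the job is handed in; nothing more can be done
None
```

I did everything in the order asked and handed the job in at about 45 s on the robot clock:
- **Dish:** lying in the middle of the counter's viewing plate.
- **Bottle:** on the coaster nearest the counter.
- **Pot:** on the farthest coaster.
- **Beaker:** on the middle coaster, covered with the knobbed steel lid.
- **Left alone:** I touched neither the flask nor the coloured lids, and the flask is at the same pixel as at the start.

**Last checks:** the final top and side pictures show everything upright, with the arm clear of it all. The offsets from centre were:

| Item | Offset from centre | Measured with |
|---|---|---|
| Dish on plate | about 1 mm | wrist and top views, by eye |
| Pot on coaster | 1.5–3 mm | top and wrist views |
| Beaker on coaster | about 1.5 mm | wrist view |
| Lid on beaker rim | under about 1 mm | side view, just before release |
| Bottle on coaster | about 2–5 mm, too near the robot | depends on the view |

**What disagreed:**
- **Fingertip position:** the reported TCP turned out to be about 31 mm beyond the real fingertips. My first grip therefore closed in the air above the dish, without touching it. I measured the offset from the pictures and corrected for it from then on.
- **Camera views:** they differed by 2–4 mm. For the bottle, the top view gave 4.8 mm off and the wrist view about 3.5 mm, but the side view looked centred. The top view also put the lid's knob about 4 mm from the coaster centre. I judged these to be mostly calibration error and left both as they were.

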